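# Turn the satellite panels cells-up on the tipping ramp and put them away

## Task

First pull the panel drawer fully out to its stop. Then put every solar panel on the bench into the drawer, lying flat on its floor with the blue cells up; turn over any that lies cells-down by dropping it across the high edge of the tipping ramp, so that it flips and comes to rest cells-up on the ramp's rubber mat. Finally push the drawer fully shut, and leave the other things on the bench where they are.

Things in the scene. Friction and masses are not known exactly. Their poses are not given: they have to be found in the camera images.
- panel_1: Dummy satellite solar panel: aluminium plate 60 x 45 x 6 mm, 44 g, blue cells on one face, bare metal with two dark dots on the other. Origin at its centre; x along the 60 mm length, y along the 45 mm width, z out of the blue face. It starts cells-down. 3 or 4 panels are present, lying in a row on the near bench, any yaw.
- panel_2: Dummy satellite solar panel: aluminium plate 60 x 45 x 6 mm, 44 g, blue cells on one face, bare metal with two dark dots on the other. Origin at its centre; x along the 60 mm length, y along the 45 mm width, z out of the blue face. It starts cells-down. 3 or 4 panels are present, lying in a row on the near bench, any yaw.
- panel_3: Dummy satellite solar panel: aluminium plate 60 x 45 x 6 mm, 44 g, blue cells on one face, bare metal with two dark dots on the other. Origin at its centre; x along the 60 mm length, y along the 45 mm width, z out of the blue face. It starts cells-down. 3 or 4 panels are present, lying in a row on the near bench, any yaw.
- panel_4: Dummy satellite solar panel: aluminium plate 60 x 45 x 6 mm, 44 g, blue cells on one face, bare metal with two dark dots on the other. Origin at its centre; x along the 60 mm length, y along the 45 mm width, z out of the blue face. It starts cells-up. 3 or 4 panels are present, lying in a row on the near bench, any yaw.
- stand: Tipping ramp, fixed: aluminium sheet 100 mm wide, 5 mm thick, rising at 26 degrees towards the robot to a free high edge 63 mm above the bench, open below; at its foot a rubber mat 3 mm thick, 150 mm wide, from 35 mm behind the edge to 100 mm before it. Origin on the bench below the edge's middle; y along the edge, -x from the edge out over the mat (roughly to the robot), z up.
- ramp_edge (a point): Middle of the ramp's high edge; axes as the stand's. A panel let go level, its 60 mm length along x, its centre 10 to 18 mm out beyond the edge (-x), its underside 30 to 50 mm above the edge, strikes the edge, flips half a turn and comes to rest on the mat about 50 mm out from the edge (now and then it needs another try).
- cab_drawer0 (a joint): Opening of the drawer in m: 0 shut, 0.166 fully out at its stop; starts 0 to 0.03. It slides with about 1 N friction, away from the cabinet along -x of the handle point.
- cab_drawer0_handle (a point): Middle of the drawer's straight bar handle (round bar 11 mm thick, 120 mm long along y, its axis 35 mm before the drawer's front, 41 mm above the bench); moves with the drawer; x points into the cabinet, z up. The cabinet is fixed: 240 mm deep (x), 260 mm wide (y), 75 mm high, flush with the shut drawer's front; its front faces roughly to the robot.
- drawer_floor (a point): Point on the drawer's inner floor, about 22 mm above the bench, midway across and 37 mm behind the inside of its front; moves with the drawer. x points into the cabinet. Inside, the drawer reaches from x = -37 to +157 mm and y = -109 to +109 mm; walls 6 mm thick, 31 mm high inside; front board 48 mm high. Fully out, the part before x = +122 mm is open to above.
- helping_hands: Bystander: clamp stand, foot 70 x 60 mm, about 110 mm high, arms 160 mm across. Origin under its foot.
- solder_spool: Bystander: upright spool 52 mm across, 38 mm high. Origin under its centre.
- screwdriver: Bystander: screwdriver 160 mm long, lying.
- tool_cup: Bystander: steel cup 72 mm across, 90 mm high. Origin under its centre.
- flux_bottle: Bystander: small bottle 36 mm across, 75 mm high. Origin under its centre.
- board_carrier: Bystander: black slab 90 x 70 x 12 mm. Origin under its centre.
- screw_tray: Bystander: black tray 100 x 70 x 22 mm. Origin under its centre.
Things that resemble listed ones, but are neither listed nor needed, are in the scene too. What is shaped like the panel_3 but brown or red is not meant.

How it is judged:
By the outcome, as a careful person would: the job done as asked, in the order asked, and still so for the second after the job is handed in, with the robot touching nothing.
Of panel_1, panel_2, panel_3, panel_4 only 3 to 4 are there at a start; the rules pass over those that are not, and their reading is None.
At some moment in a run one of panel_1, panel_2, panel_3, panel_4 may be knocked a few centimetres aside while the robot is not near it.
It also fails if it takes over 210 s, if anything falls off the work surface, if the arm or the gripper's body presses on something with over 40 N, if the wrist force passes 120 N, or if a joint passes its speed limit or range.

## Robot

A 6-joint arm with a two-finger parallel gripper is mounted at the origin on the work surface. World frame = base frame: x ahead of the robot, y to its left, z up, the work surface at z = 0. Lengths are in m, angles in degrees, forces in N, time in s.
With the tool pointing down it reaches from about 0.3 to 0.75 m from the base axis. Payload 8.5 kg.
Tool frame: the origin (TCP) lies midway between the tips of the shut fingers; the grasp point (between the pads) lies 19 mm behind it; z points along the fingers, y is the line along which they close (so a half turn about z gives the same grasp; the last joint's range is limited). The gripper opens to 85 mm and grips with 20 to 120 N. Pads are 22 mm wide; open, the fingers measure 114 mm over their backs; the gripper's body (76 mm by 85 mm) begins 54 mm behind the grasp point. The pads swing forward as they close: fully open they stand 13 mm farther back than shut.
Start: joints at [-83.44, 21.807, 74.336, -0, 83.858, -12.336], TCP at [0.178, -0.52, 0.194] pointing down, gripper open.
Joint ranges: [-178.18, 178.18], [-50.72, 133.34], [12.68, 142.11], [-81.47, 261.47], [9.98, 163.14], [-165.26, 165.26]. Speed limits (degrees/s): [136.94, 136.94, 180, 180, 180, 180].

## Interface

Orientations are given as a 3x3 rotation matrix whose columns are the frame's x, y, z axes.
In Python, from rig import env, viewer, recognise, pinpoint gives the robot as it stands.
- The arm moves only by the tool move_arm, never from a script. Its argument "plan" is text: rows parted by semicolons, each of 7 numbers parted by spaces: the shift along the tool's x, y, z in m, then the turn, a rotation vector about the tool's x, y, z in rad, then the finger opening in m, from 0 to 0.0854. A call has 1 to 12 rows; each row shifts and turns the commanded pose from where the row before left it, along the tool's axes as they then stand; what a row does not reach is not made up. A row lasts 1/8 s, in which the tool goes at most 62.5 mm and 10.7 degrees, less where a joint would pass 70% of its speed; a pose out of reach is approached as far as the arm can. A call is refused whole if a number of a shift passes 0.0625 or a number of a turn 0.188, either way. A call with a gripper value outside its range is refused whole. The fingers move at their own pace and stop on an object; "grip_force" is the grip in N (left out, the last holds). Time passes only in rows, so rows that do not move let the fingers close. It gives the time, the measured TCP pose, the force, the opening and the grip force at its end, in the units of the state.
- env.observe(): the state, without advancing time (a new reading comes with each control period).
- viewer.get_image(name): name is "scene" or "top"; returns (picture, depth): 480x640x3 uint8, red, green, blue; 480x640 float32, m along the optical axis (not along the pixel's ray), 0 where there is no reading.
- viewer.calibration(name): a dict with "fx", "fy", "cx", "cy" (pixels), "R" (3x3) and "t" (3): a world point X has camera coordinates R X + t. Camera axes: x right, y down, z forward; pixel columns grow to the right and rows downward; lengths in m; the calibration is good to about 2 mm. A picture is of the moment at which its call begins. calibration takes no time and is no camera call.
- env.close_job(): hands the job in; it is judged then, once.
Trained networks look in the newest picture that a camera, given by its name, has taken for a name from the list of things; names that differ only in an ending like _2 or _b are one class to them, and where a whole thing is asked for, a point or a joint stands for the part that bears it (a point fixed in the world has none). Each returns a list of dicts, best first, with "conf" (0 to 1); they miss things now and then, are a little off and sometimes report something else, mostly with a low value. They report only what shows in the picture. A call takes as long as a camera call. They do not tell look-alikes from the thing itself.
- recognise(camera, name): "extent" ([centre column, centre row, width, height] in pixels, round what is visible of it).
- pinpoint(camera, name): "pixel" ([column, row] in pixels: a listed point, or the origin of a listed thing).
The state is a dict: "time_s": time; "q": joint angles; "qvel": joint speeds; "joint_efforts": joint torques, N m; "position": TCP position; "tool_rot": TCP orientation; "ft_force": force on the tool from outside, world axes, zero at the start; "wrist_torque": the same for the moment, N m; "grip_width": finger opening in m; "gripper_force": force on a finger pad.
Only numpy, scipy, OpenCV 4.12 (cv2) and the standard library are available. Lean on these libraries where they do the work, as an engineer would, in place of code of your own. Each camera call takes 0.05 s, during which the arm holds its last target. There are 200 camera calls.

## Working session

There is one attempt and no reset: what is moved stays moved. The work goes in short steps, Python scripts to look and compute and a tool call to move; the robot and the scene stay as the last step left them, time stands still between calls to the robot, and variables do not carry over. Pictures are saved under pics/ and viewed, at most 14 in all, crops included, and the job is handed in when it is done.

Besides the shell and the picture viewer there is one more tool, called after "Emit:" as name(argument=value, ...) on one line, values as JSON. move_arm: Moves the arm, as the interface text tells. Its arguments: {"type":"object","properties":{"plan":{"type":"string"},"grip_force":{"type":"number"}},"required":["plan"]}

```bash
ls; mkdir -p pics; cat > h.py <<'E'
from rig import env, viewer, recognise, pinpoint
import numpy as np, cv2
def img(n,save=None):
    p,d=viewer.get_image(n)
    if save: cv2.imwrite('pics/'+save,cv2.cvtColor(p,cv2.COLOR_RGB2BGR))
    return p,d
def world(n,u,v,z=None,d=None):
    c=viewer.calibration(n);R=np.array(c['R']);t=np.array(c['t'])
    r=np.array([(u-c['cx'])/c['fx'],(v-c['cy'])/c['fy'],1.])
    if d is not None: return R.T@(r*d-t)
    o=-R.T@t; w=R.T@r
    return o+w*(z-o[2])/w[2]
def pix(n,X):
    c=viewer.calibration(n);x=np.array(c['R'])@np.array(X)+np.array(c['t'])
    return np.array([c['fx']*x[0]/x[2]+c['cx'],c['fy']*x[1]/x[2]+c['cy']])
E
python3 - <<'E'
from h import *
img('scene','s0.png');p,d=img('top','t0.png')
for n in ['panel_1','stand','ramp_edge','cab_drawer0','cab_drawer0_handle','drawer_floor']:
    for c in ['top','scene']:
        for f in (recognise,pinpoint):
            try: print(n,c,[(np.round(list(r.values())[0] if not isinstance(list(r.values())[0],float) else [v for k,v in r.items() if k!='conf'][0],0).tolist(),round(r['conf'],2)) for r in f(c,n)])
            except Exception as e: print(n,c,e)
s=env.observe();print(s['time_s'],s['position'],s['tool_rot'],s['grip_width'])
for c in('top','scene'):
  k=viewer.calibration(c);print(c,np.round(-np.array(k['R']).T@k['t'],3),k['fx'])
E
```

```text
pics
panel_1 top [([312.0, 326.0, 29.0, 24.0], 0.96), ([254.0, 286.0, 31.0, 25.0], 0.94), ([262.0, 342.0, 33.0, 27.0], 0.8), ([203.0, 281.0, 27.0, 29.0], 0.73), ([298.0, 283.0, 27.0, 26.0], 0.66), ([164.0, 294.0, 21.0, 29.0], 0.62)]
panel_1 top [([201.0, 284.0], 0.96), ([295.0, 280.0], 0.93), ([251.0, 285.0], 0.86), ([313.0, 326.0], 0.68), ([164.0, 295.0], 0.62), ([258.0, 344.0], 0.57), ([216.0, 207.0], 0.57), ([469.0, 345.0], 0.51)]
panel_1 scene [([378.0, 208.0, 31.0, 17.0], 0.83), ([374.0, 244.0, 21.0, 21.0], 0.76), ([339.0, 204.0, 25.0, 12.0], 0.76), ([337.0, 235.0, 25.0, 22.0], 0.56), ([448.0, 256.0, 17.0, 23.0], 0.52)]
panel_1 scene [([376.0, 204.0], 0.61), ([338.0, 233.0], 0.59), ([452.0, 254.0], 0.57), ([412.0, 255.0], 0.57), ([374.0, 240.0], 0.51), ([341.0, 204.0], 0.5)]
stand top [([224.0, 207.0, 64.0, 90.0], 0.55)]
stand top [([223.0, 213.0], 0.6), ([404.0, 223.0], 0.53)]
stand scene []
stand scene [([386.0, 302.0], 0.79)]
ramp_edge top [([222.0, 209.0, 64.0, 90.0], 0.87), ([161.0, 294.0, 20.0, 29.0], 0.7), ([405.0, 215.0, 110.0, 35.0], 0.69)]
ramp_edge top [([217.0, 206.0
[... 684 characters left out ...]
222.0], 0.88), ([252.0, 287.0], 0.66)]
cab_drawer0_handle scene [([234.0, 253.0, 83.0, 38.0], 0.87), ([413.0, 256.0, 18.0, 17.0], 0.69)]
cab_drawer0_handle scene [([239.0, 240.0], 0.64)]
drawer_floor top [([406.0, 213.0, 113.0, 32.0], 0.59)]
drawer_floor top [([112.0, 279.0], 0.43)]
drawer_floor scene [([231.0, 252.0, 82.0, 45.0], 0.56), ([383.0, 312.0, 71.0, 93.0], 0.56)]
drawer_floor scene []
1.2 [ 0.17811129 -0.52033832  0.19392884] [[ 9.46114414e-01  3.23832542e-01  1.01066122e-05]
 [ 3.23832542e-01 -9.46114414e-01  1.85286644e-05]
 [ 1.55621960e-05 -1.42573865e-05 -1.00000000e+00]] 0.08543093615923873
top [0.42  0.01  1.134] 478.45885534259054
scene [1.183 0.227 1.053] 441.0975636926133
```

View pics/t0.png

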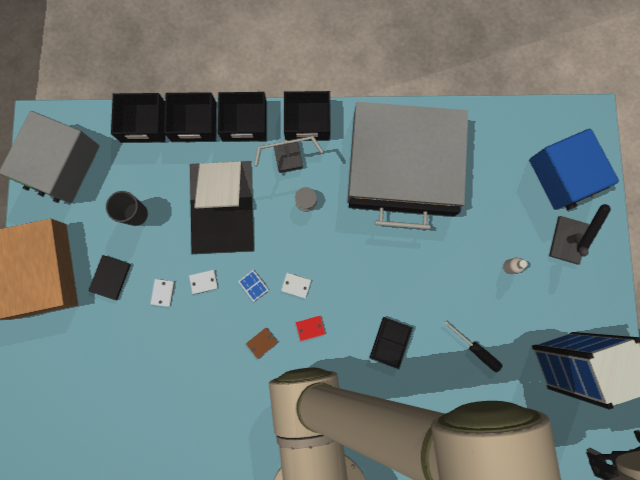

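View pics/s0.png

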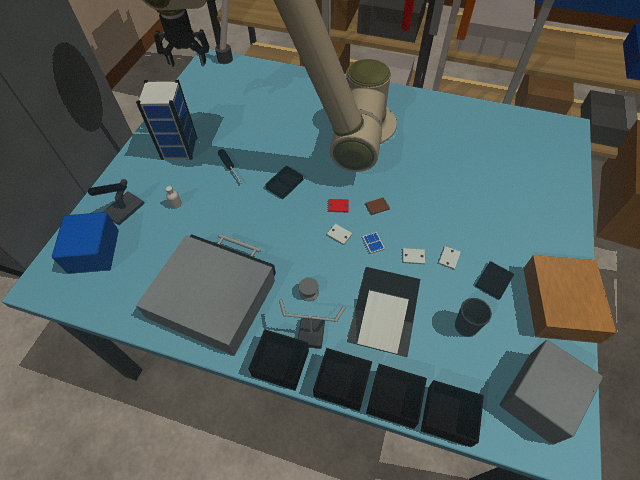

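```bash
python3 - <<'E'
from h import *
p=cv2.imread('pics/t0.png');cv2.imwrite('pics/t0c.png',cv2.resize(p[150:370,110:345],None,fx=3.4,fy=2.7*1,interpolation=cv2.INTER_CUBIC)[:600])
E
```

```text
(no output)
```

View pics/t0c.png

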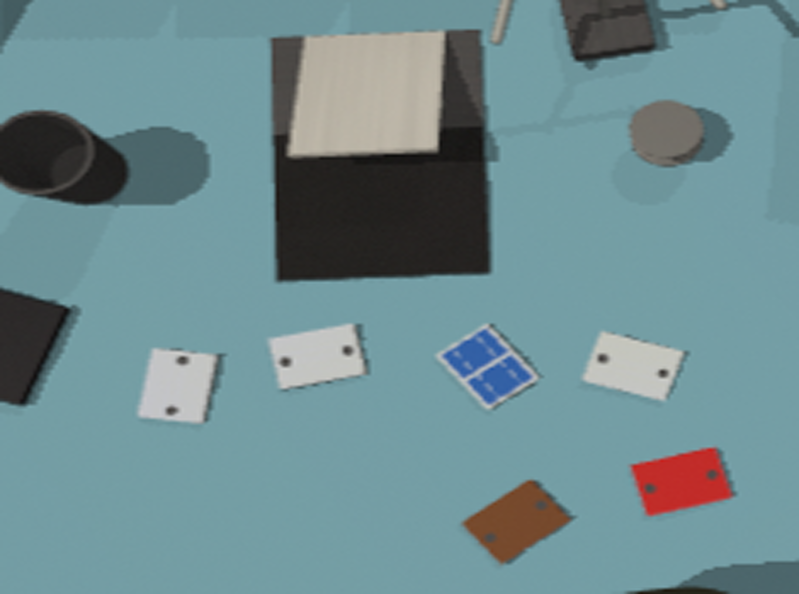

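Top view (up = +x, left = +y):
- **Panels:** (162,293), (203,282) and (296,286) show bare metal with dots, so they're cells-down. (253,285) is blue, so it's cells-up.
- **Lookalikes for panels:** red plate (311,328), brown plate (262,343), and the blue-panelled satellite body (590,368). None of these are wanted.
- **Drawer:** the grey cabinet at (408,158) with the handle bar at (404,223). The grey and blue boxes at (50,155) and (573,168) and the black bins along the top have no matching handle.
- **Ramp:** edge near (217,206).

The close crop confirms the four panels.

```bash
cat >> h.py <<'E'
def panels(p,z=0.006,roi=(240,330,130,345)):
    """white/blue plates in top picture -> centre, yaw of length, cells-up"""
    r0,r1,c0,c1=roi
    hsv=cv2.cvtColor(p,cv2.COLOR_RGB2HSV); H,S,V=[hsv[...,i].astype(int) for i in range(3)]
    m=(((S<45)&(V>120))|((H>102)&(H<125)&(S>120)&(V>70))).astype(np.uint8)*255
    k=np.zeros_like(m);k[r0:r1,c0:c1]=m[r0:r1,c0:c1]
    k=cv2.morphologyEx(k,cv2.MORPH_CLOSE,np.ones((5,5)))
    out=[]
    for c in cv2.findContours(k,cv2.RETR_EXTERNAL,cv2.CHAIN_APPROX_NONE)[0]:
        if cv2.contourArea(c)<200: continue
        q=np.array([world('top',u,v,z)[:2] for u,v in c[:,0]],np.float32)
        (cx,cy),(w,h),a=cv2.minAreaRect(q*1000)
        if w<h: a+=90; w,h=h,w
        mk=np.zeros_like(m);cv2.drawContours(mk,[c],-1,255,-1)
        blue=((H>102)&(H<125)&(S>120)&(mk>0)).sum()/(mk>0).sum()
        out.append((round(cx/1000,4),round(cy/1000,4),round((a+90)%180-90,1),round(w),round(h),round(float(blue),2)))
    return sorted(out,key=lambda o:-o[1])
from scipy.spatial.transform import Rotation as Ro
def plan(way,start=None,step=.04):
    """way: (x,y,z,yaw of tool y mod 180, opening, rows or None). prints tool-axis rows"""
    s=env.observe()
    P=np.array(s['position']);R=np.array(s['tool_rot'])
    if start is not None:
        P=np.array(start[:3]);y=np.radians(start[3]);R=np.array([[-np.sin(y)*-1,np.cos(y),0],[-np.cos(y),np.sin(y),0],[0,0,-1]])
    rows=[]
    for x,y,z,yaw,op,n in way:
        T=np.array([x,y,z]);cur=np.degrees(np.arctan2(R[1,1],R[0,1]))
        dy=(yaw-cur+90)%180-90
        yr=np.radians(cur+dy);Y=np.array([np.cos(yr),np.sin(yr),0]);Z=np.array([0,0,-1.]);G=np.stack([np.cross(Y,Z),Y,Z],1)
        n0=max(1,int(np.ceil(np.linalg.norm(T-P)/step)),int(np.ceil(abs(dy)/10.)))
        n=n or n0
        if n<n0: print('# more rows than',n)
        for i in range(n):
            d=R.T@((T-P)/(n-i)); w=Ro.from_matrix(R.T@G).as_rotvec()/(n-i)
            d=np.round(d,3 if i<n-1 else 4);w=np.round(w,2 if i<n-1 else 3)
            P=P+R@d;R=R@Ro.from_rotvec(w).as_matrix()
            rows.append(' '.join('%g'%(v+0) for v in [*d,*w,op]))
    for i in range(0,len(rows),12): print('; '.join(rows[i:i+12])); print()
def st():
    s=env.observe();R=np.array(s['tool_rot'])
    print('t',round(s['time_s'],2),'p',np.round(s['position'],4),'yawY',round(np.degrees(np.arctan2(R[1,1],R[0,1])),1),'z',np.round(R[:,2],3),'F',np.round(s['ft_force'],1),'w',round(s['grip_width'],4))
E
python3 - <<'E'
from h import *
p,d=img('top')
print(panels(p))
# ramp sheet
hsv=cv2.cvtColor(p,cv2.COLOR_RGB2HSV);V=hsv[...,2]
m=np.zeros_like(V);m[155:215,180:262]=((V>140)&(hsv[...,1]<70))[155:215,180:262]*255
c=max(cv2.findContours(m,cv2.RETR_EXTERNAL,cv2.CHAIN_APPROX_NONE)[0],key=cv2.contourArea)
b=cv2.boxPoints(cv2.minAreaRect(c));print('ramp box',b.round(1),cv2.approxPolyDP(c,4,True)[:,0].tolist())
# mat dark contour
m=np.zeros_like(V);m[150:262,180:265]=(V<75)[150:262,180:265]*255
m[207:,:]=m[207:,:];c=max(cv2.findContours(m[209:],cv2.RETR_EXTERNAL,cv2.CHAIN_APPROX_NONE)[0],key=cv2.contourArea)[:,0]+[0,209]
print('mat',cv2.boxPoints(cv2.minAreaRect(c.reshape(-1,1,2))).round(1).tolist(),[np.round(world('top',*q,.003)[:2],4).tolist() for q in cv2.boxPoints(cv2.minAreaRect(c.reshape(-1,1,2)))])
# handle depth map
X=np.array([[world('top',u,v,d=d[v,u]) if d[v,u]>0 else [0,0,-1] for u in range(360,450)] for v in range(205,240)])
z=X[...,2];S=hsv[205:240,360:450,1];Vv=V[205:240,360:450]
mm=(z>.03)&(z<.055)&(Vv>110)&(S<60);mm[:,:12]=0
vs,us=np.where(mm);print('handle n',len(us),us.min()+360,us.max()+360,vs.min()+205,vs.max()+205)
q=np.array([world('top',u+360,v+205,.044)[:2] for v,u in zip(vs,us)],np.float32)
print(cv2.boxPoints(cv2.minAreaRect(q*1000)).round(1).tolist(),'z',np.median(z[mm]))
# cabinet top
m=np.zeros_like(V);Zc=np.zeros(V.shape)
for v in range(90,240):
  for u in range(335,480):
    if d[v,u]>0: Zc[v,u]=world('top',u,v,d=d[v,u])[2]
mc=((Zc>.065)&(Zc<.085)).astype(np.uint8)*255
c=max(cv2.findContours(mc,cv2.RETR_EXTERNAL,cv2.CHAIN_APPROX_NONE)[0],key=cv2.contourArea)[:,0]
q=np.array([world('top',u,v,.075)[:2] for u,v in c],np.float32)
print('cab',cv2.minAreaRect(q*1000),cv2.boxPoints(cv2.minAreaRect(q*1000)).round(1).tolist())
st()
E
python3 - <<'E'
import cv2
p=cv2.imread('pics/t0.png')
cv2.imwrite('pics/t0h.png',cv2.resize(p[195:240,340:475],None,fx=5.9,fy=5.9,interpolation=cv2.INTER_CUBIC))
E
```

```text
[(0.4666, 0.3646, -8.2, 61, 46, 0.0), (0.4905, 0.2684, -77.6, 62, 46, 0.0), (0.4801, 0.1502, 37.6, 61, 47, 0.56), (0.4799, 0.0498, 72.2, 62, 46, 0.0)]
ramp box [[194.8 207. ]
 [197.3 157.9]
 [240.2 160.1]
 [237.7 209.2]] [[239, 160], [200, 162], [195, 207], [238, 203]]
mat [[191.0, 209.0], [253.0, 209.0], [253.0, 253.0], [191.0, 253.0]] [[0.6658, 0.3009], [0.664, 0.1515], [0.5572, 0.1509], [0.5589, 0.2986]]Traceback (most recent call last):
  File "<stdin>", line 14, in <module>
  File "h.py", line 8, in world
    c=viewer.calibration(n);R=np.array(c['R']);t=np.array(c['t'])
ValueError: time passes only in moves, steps and waits
```

View pics/t0h.png

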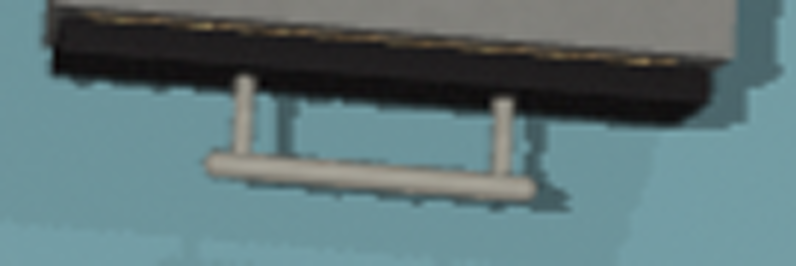

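The crop shows the straight bar handle of the cabinet drawer, running from about (375,222) to (430,227).

```bash
python3 - <<'E'
s=open('h.py').read()
s=s.replace("def world(","_C={}\ndef cal(n):\n    if n not in _C: _C[n]=viewer.calibration(n)\n    return _C[n]\ndef world(").replace("c=viewer.calibration(n)","c=cal(n)")
open('h.py','w').write(s)
E
python3 - <<'E'
from h import *
p,d=img('top');hsv=cv2.cvtColor(p,cv2.COLOR_RGB2HSV);V=hsv[...,2]
Zc=np.zeros(V.shape)
for v in range(90,240):
  for u in range(335,480):
    if d[v,u]>0: Zc[v,u]=world('top',u,v,d=d[v,u])[2]
def box(mask,z):
    c=max(cv2.findContours(mask.astype(np.uint8)*255,cv2.RETR_EXTERNAL,cv2.CHAIN_APPROX_NONE)[0],key=cv2.contourArea)[:,0]
    q=np.array([world('top',u,v,z)[:2] for u,v in c],np.float32)*1000
    print(cv2.minAreaRect(q),cv2.boxPoints(cv2.minAreaRect(q)).round(1).tolist())
mk=(Zc>.028)&(Zc<.055)&(V>110);mk[:216]=0
print('handle');box(mk,.044)
print('cab');box((Zc>.065)&(Zc<.085),.075)
print('by eye',world('top',375.3,222.1,.041),world('top',430.3,226.9,.041))
print('ramp edge ends',[world('top',u,v,.063).round(4) for u,v in((194.5,207.5),(238.5,206))],'pinpoint',world('top',217,206,.063))
# edge fine: last bright row per column
for u in (198,205,212,219,226,233,236):
    col=V[195:215,u].astype(int);i=np.argmin(np.diff(col));print(u,195+i,end=' ')
print();
# scanning mat bottom edge/left/right
for u in (195,210,225,240,250):
    col=V[240:262,u].astype(int);i=np.argmax(np.diff(col));print(u,240+i+.5,end=' ')
for v in (215,230,245):
    r=V[v].astype(int);a=np.argmin(np.diff(r[180:205]))+180.5;b=np.argmax(np.diff(r[240:265]))+240.5;print(v,a,b,end=' ')
E
```

```text
handle
((620.4008178710938, -199.4447479248047), (126.94551849365234, 28.195383071899414), 89.32234954833984) [[605.5999755859375, -262.70001220703125], [633.7000122070312, -263.1000061035156], [635.2000122070312, -136.10000610351562], [607.0999755859375, -135.8000030517578]]
cab
((774.0741577148438, -214.77392578125), (260.5565490722656, 231.6653594970703), 84.59306335449219) [[646.5, -333.6000061035156], [877.0999755859375, -355.3999938964844], [901.7000122070312, -96.0], [671.0, -74.19999694824219]]
by eye [ 0.62143564 -0.13714736  0.041     ] [ 0.60864255 -0.26415335  0.041     ]
ramp edge ends [array([0.6561, 0.2776, 0.063 ]), array([0.6584, 0.1771, 0.063 ])] pinpoint [0.65899097 0.22623385 0.063     ]
198 207 205 207 212 207 219 206 226 206 233 205 236 205 
195 253.5 210 253.5 225 252.5 240 251.5 250 251.5 215 190.5 252.5 230 190.5 253.5 245 190.5 253.5
```

```bash
python3 - <<'E'
from h import *
plan([(.615,-.2005,.15,-5.4,.032,None),(.615,-.2005,.15,-5.4,.032,2)])
print('down');plan([(.615,-.2005,.022,-5.4,.032,5),(.615,-.2005,.022,-5.4,.0,5)],start=(.615,-.2005,.15,-5.4))
E
```

```text
0.037 -0.012 0.003 0 0 -0.08 0.032; 0.038 -0.008 0.003 0 0 -0.08 0.032; 0.038 -0.005 0.003 0 0 -0.08 0.032; 0.039 -0.002 0.003 0 0 -0.08 0.032; 0.039 0.001 0.003 0 0 -0.08 0.032; 0.038 0.004 0.003 0 0 -0.08 0.032; 0.038 0.007 0.003 0 0 -0.08 0.032; 0.037 0.01 0.003 0 0 -0.08 0.032; 0.037 0.013 0.003 0 0 -0.08 0.032; 0.035 0.015 0.003 0 0 -0.09 0.032; 0.034 0.019 0.003 0 0 -0.08 0.032; 0.032 0.021 0.004 0 0 -0.09 0.032

0.031 0.024 0.003 0 0 -0.08 0.032; 0.0283 0.0261 0.0039 0 0 -0.087 0.032; 0 0 0 0 0 0 0.032; 0 0 0 0 0 0 0.032

downTraceback (most recent call last):
  File "<stdin>", line 3, in <module>
  File "h.py", line 53, in plan
    d=R.T@((T-P)/(n-i)); w=Ro.from_matrix(R.T@G).as_rotvec()/(n-i)
                           ~~~~~~~~~~~~~~^^^^^^^
  File "scipy/spatial/transform/_rotation.pyx", line 1143, in scipy.spatial.transform._rotation.Rotation.from_matrix
ValueError: Non-positive determinant (left-handed or null coordinate frame) in rotation matrix 0: [[-1.0000000e+00  5.8604409e-18  0.0000000e+00]
 [-5.8604409e-18  1.0000000e+00  0.0000000e+00]
 [ 0.0000000e+00  0.0000000e+00  1.0000000e+00]].
```

Emit:
move_arm(plan="0.037 -0.012 0.003 0 0 -0.08 0.032; 0.038 -0.008 0.003 0 0 -0.08 0.032; 0.038 -0.005 0.003 0 0 -0.08 0.032; 0.039 -0.002 0.003 0 0 -0.08 0.032; 0.039 0.001 0.003 0 0 -0.08 0.032; 0.038 0.004 0.003 0 0 -0.08 0.032; 0.038 0.007 0.003 0 0 -0.08 0.032; 0.037 0.01 0.003 0 0 -0.08 0.032; 0.037 0.013 0.003 0 0 -0.08 0.032; 0.035 0.015 0.003 0 0 -0.09 0.032; 0.034 0.019 0.003 0 0 -0.08 0.032; 0.032 0.021 0.004 0 0 -0.09 0.032")

```text
time_s: 2.8
position: [0.5541, -0.2466, 0.1569]
tool_rot: [[0.255, 0.967, 0.0], [0.967, -0.255, -0.0], [-0.0, 0.0, -1.0]]
ft_force: [-0.2, 0.6, 0.3]
grip_width: 0.032
gripper_force: 0.0
```

Emit:
move_arm(plan="0.031 0.024 0.003 0 0 -0.08 0.032; 0.0283 0.0261 0.0039 0 0 -0.087 0.032; 0 0 0 0 0 0 0.032; 0 0 0 0 0 0 0.032")

```text
time_s: 3.3
position: [0.6146, -0.2009, 0.15]
tool_rot: [[0.095, 0.995, -0.0], [0.995, -0.095, -0.0], [-0.0, -0.0, -1.0]]
ft_force: [-0.0, -1.2, -0.2]
grip_width: 0.032
gripper_force: 0.0
```

```bash
sed -i 's/R=np.array(\[\[-np.sin(y)\*-1.*/R=np.array([[-np.sin(y),np.cos(y),0],[np.cos(y),np.sin(y),0],[0,0,-1.]])/' h.py; python3 - <<'E'
from h import *
st();print(np.round(env.observe()['q'],0))
plan([(.615,-.2005,.022,-5.4,.032,5),(.615,-.2005,.022,-5.4,.0,5)])
E
```

```text
t 3.3 p [ 0.6146 -0.2009  0.15  ] yawY -5.4 z [-0. -0. -1.] F [-0.  -1.2 -0.2] w 0.032
[-29.  33.  62.  -0.  85. -23.]
0 0 0.026 0 0 0 0.032; 0 0 0.025 0 0 0 0.032; 0 0 0.026 0 0 0 0.032; 0 0 0.025 0 0 0 0.032; 0.0004 0.0004 0.026 0 0 -0.001 0.032; 0 0 0 0 0 0 0; 0 0 0 0 0 0 0; 0 0 0 0 0 0 0; 0 0 0 0 0 0 0; 0 0 0 0 0 0 0
```

Descend and grasp; then pull along tool −y.

Emit:
move_arm(plan="0 0 0.026 0 0 0 0.032; 0 0 0.026 0 0 0 0.032; 0 0 0.026 0 0 0 0.032; 0 0 0.025 0 0 0 0.032; 0 0 0.025 0 0 0 0.032; 0 0 0 0 0 0 0; 0 0 0 0 0 0 0; 0 0 0 0 0 0 0; 0 0 0 0 0 0 0; 0 0 0 0 0 0 0", grip_force=30)

```text
time_s: 4.55
position: [0.6152, -0.2005, 0.0224]
tool_rot: [[0.094, 0.996, 0.001], [0.996, -0.094, -0.0], [-0.0, 0.001, -1.0]]
ft_force: [0.4, 0.1, -0.2]
grip_width: 0.0001
gripper_force: 0.0
```

```bash
python3 - <<'E'
from h import *
p,d=img('scene');b=cv2.cvtColor(p,cv2.COLOR_RGB2BGR)
cv2.imwrite('pics/s1c.png',cv2.resize(b[190:290,160:310],None,fx=5,fy=5,interpolation=cv2.INTER_CUBIC))
print([pix('scene',X).round() for X in [(.615,-.2,.041),(.6214,-.137,.041),(.6086,-.264,.041)]])
E
```

```text
[array([239., 242.]), array([259., 250.]), array([218., 235.])]
```

View pics/s1c.png

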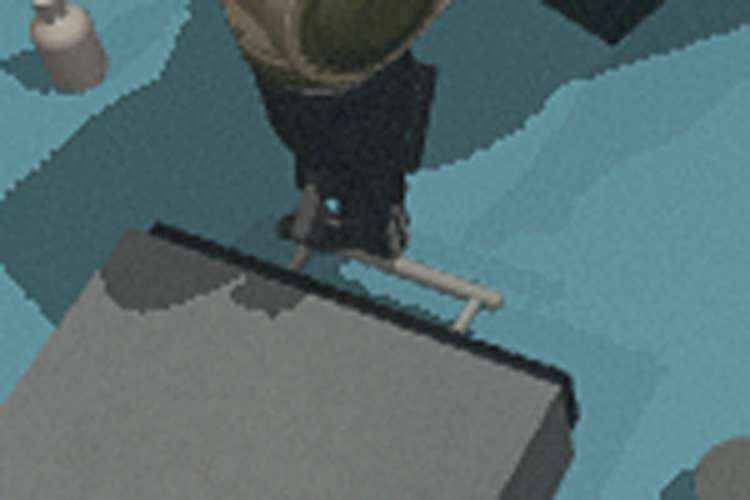

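```bash
python3 - <<'E'
from h import *
p,d=img('scene')
for (u,v) in [(250,247),(245,245),(240,243),(256,249),(238,242),(236,241),(232,240),(229,239),(235,237),(232,234),(238,236),(240,232),(222,235)]:
    print((u,v),p[v,u],world('scene',u,v,d=d[v,u]).round(3))
print('TCP pix',pix('scene',(.615,-.2,.022)),pix('scene',(.615,-.2,.041)))
p,d=img('top');b=cv2.cvtColor(p,cv2.COLOR_RGB2BGR)
cv2.imwrite('pics/t1c.png',cv2.resize(b[180:260,340:475],None,fx=5.5,fy=5.5,interpolation=cv2.INTER_CUBIC))
E
```

```text
(250, 247) [124 125 117] [ 0.624 -0.161  0.048]
(245, 245) [131 133 127] [ 0.62  -0.178  0.045]
(240, 243) [138 139 130] [ 0.617 -0.194  0.044]
(256, 249) [134 135 127] [ 0.624 -0.144  0.047]
(238, 242) [88 91 86] [ 0.616 -0.2    0.045]
(236, 241) [47 54 51] [ 0.629 -0.196  0.07 ]
(232, 240) [80 81 77] [ 0.618 -0.217  0.049]
(229, 239) [38 40 40] [ 0.66  -0.192  0.125]
(235, 237) [33 40 40] [ 0.63  -0.194  0.092]
(232, 234) [42 47 51] [ 0.636 -0.196  0.113]
(238, 236) [83 86 81] [ 0.623 -0.19   0.087]
(240, 232) [57 53 57] [ 0.61  -0.189  0.089]
(222, 235) [49 51 53] [ 0.668 -0.202  0.151]
TCP pix [239.64165431 246.15966501] [238.52015428 242.40737793]
```

View pics/t1c.png

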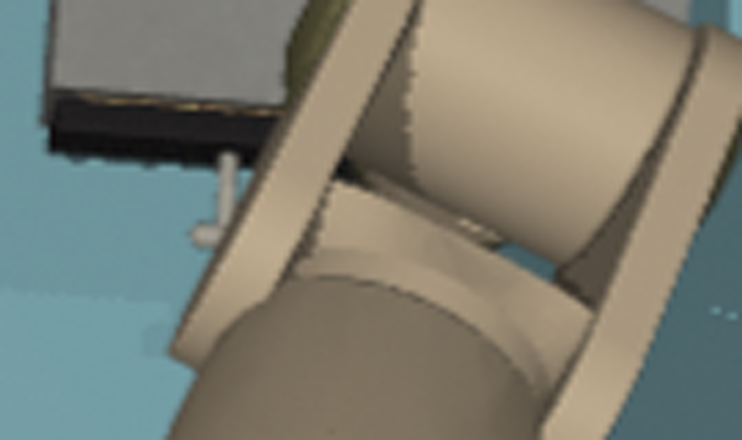

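```bash
python3 - <<'E'
from h import *
p,d=img('scene')
for v in range(228,250,2):
    print(v,[(u,int(p[v,u].mean()),*(world('scene',u,v,d=d[v,u])*1000).round().astype(int)) for u in range(228,246,3)])
s=env.observe();print({k:np.round(v,3) for k,v in s.items()})
E
```

```text
228 [(228, 31, np.int64(648), np.int64(-194), np.int64(157)), (231, 42, np.int64(637), np.int64(-193), np.int64(142)), (234, 38, np.int64(635), np.int64(-186), np.int64(142)), (237, 37, np.int64(625), np.int64(-184), np.int64(130)), (240, 27, np.int64(610), np.int64(-186), np.int64(108)), (243, 131, np.int64(541), np.int64(-225), np.int64(0))]
230 [(228, 30, np.int64(632), np.int64(-208), np.int64(120)), (231, 37, np.int64(632), np.int64(-199), np.int64(124)), (234, 30, np.int64(633), np.int64(-189), np.int64(130)), (237, 28, np.int64(620), np.int64(-190), np.int64(111)), (240, 52, np.int64(610), np.int64(-187), np.int64(100)), (243, 131, np.int64(545), np.int64(-224), np.int64(-5))]
232 [(228, 56, np.int64(634), np.int64(-208), np.int64(114)), (231, 31, np.int64(630), np.int64(-202), np.int64(111)), (234, 34, np.int64(632), np.int64(-192), np.int64(118)), (237, 34, np.int64(624), np.int64(-188), np.int64(109)), (240, 51, np.int64(611), np.int64(-188), np.int64(91)), (243, 129, np.int64(553), np.int64(-220), np.int64(-2))]
234 [(228, 45, np.int64(640), np.int64(-205), np.int64(115)),
[... 2570 characters left out ...]
, (240, 122, np.int64(608), np.int64(-206), np.int64(-2)), (243, 123, np.int64(605), np.int64(-198), np.int64(-1))]
{'time_s': np.float64(4.75), 'q': array([-28.517,  40.204,  71.095,  -0.   ,  68.704, -23.132]), 'qvel': array([ 0.018,  0.101, -0.072,  0.059, -0.1  , -0.053]), 'joint_efforts': array([-2.0000e-03, -5.7582e+01, -1.9850e+01, -0.0000e+00,  1.0000e-03,
        0.0000e+00]), 'position': array([ 0.615, -0.2  ,  0.022]), 'tool_rot': array([[ 0.094,  0.996, -0.   ],
       [ 0.996, -0.094,  0.   ],
       [ 0.   , -0.   , -1.   ]]), 'ft_force': array([0.171, 0.345, 0.072]), 'wrist_torque': array([0.046, 0.059, 0.076]), 'gripper_force': np.float64(0.0), 'grip_width': np.float64(-0.0)}
```

```bash
python3 - <<'E'
from h import *
y=np.array([.324,-.946,0])
for s in(-1,1):
  for z in(.194,.207,.227,.247): print(s,z,pix('scene',np.array([.178,-.52,z])+s*.047*y).round(1))
b=cv2.imread('pics/s0.png');cv2.imwrite('pics/s0g.png',cv2.resize(b[0:80,130:240],None,fx=6,fy=6,interpolation=cv2.INTER_CUBIC))
E
```

```text
-1 0.194 [207.1  78. ]
-1 0.207 [206.1  74.4]
-1 0.227 [204.6  68.7]
-1 0.247 [203.1  62.9]
1 0.194 [176.9  78.7]
1 0.207 [175.7  75.1]
1 0.227 [173.9  69.5]
1 0.247 [172.   63.7]
```

View pics/s0g.png

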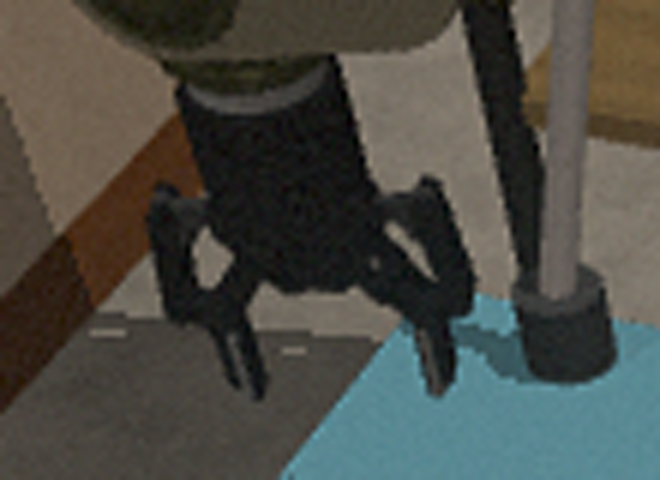

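The fingertips sit about 30 mm higher than the reported TCP: in the start view, the open tips are at (172,66) and (203,66), which is z≈0.237, where 0.207 was expected. The shut fingers are therefore just above the bar. I'll reopen, go down 30 mm and grip.

Emit:
move_arm(plan="0 0 -0.01 0 0 0 0.034; 0 0 0 0 0 0 0.034; 0 0 0 0 0 0 0.034; 0 0 0 0 0 0 0.034; 0 0 0.015 0 0 0 0.034; 0 0 0.01 0 0 0 0.034; 0 0 0.01 0 0 0 0.034; 0 0 0 0 0 0 0.034")

```text
time_s: 5.75
position: [0.6145, -0.2002, -0.0042]
tool_rot: [[0.094, 0.996, -0.002], [0.996, -0.094, 0.001], [0.001, -0.002, -1.0]]
ft_force: [0.2, -0.3, 0.7]
grip_width: 0.0341
gripper_force: 0.0
```

Emit:
move_arm(plan="0 0 0 0 0 0 0; 0 0 0 0 0 0 0; 0 0 0 0 0 0 0; 0 0 0 0 0 0 0; 0 0 0 0 0 0 0", grip_force=30)

```text
time_s: 6.38
position: [0.6152, -0.2006, -0.0026]
tool_rot: [[0.094, 0.996, 0.001], [0.996, -0.094, -0.0], [-0.0, 0.001, -1.0]]
ft_force: [-0.8, -0.1, 3.5]
grip_width: 0.0095
gripper_force: 29.6
```

Emit:
move_arm(plan="0 -0.01 0 0 0 0 0; 0 -0.015 0 0 0 0 0; 0 -0.015 0 0 0 0 0; 0 -0.015 0 0 0 0 0; 0 -0.015 0 0 0 0 0; 0 -0.015 0 0 0 0 0; 0 -0.015 0 0 0 0 0; 0 -0.015 0 0 0 0 0; 0 -0.015 0 0 0 0 0; 0 -0.01 0 0 0 0 0; 0 0 0 0 0 0 0")

```text
time_s: 7.75
position: [0.4748, -0.1874, -0.0026]
tool_rot: [[0.094, 0.996, -0.0], [0.996, -0.094, -0.0], [-0.0, -0.0, -1.0]]
ft_force: [-0.5, -1.2, 6.7]
grip_width: 0.0092
gripper_force: 30.0
```

Emit:
move_arm(plan="0 -0.005 0 0 0 0 0; 0 -0.004 0 0 0 0 0; 0 0 0 0 0 0 0")

```text
time_s: 8.12
position: [0.4664, -0.1866, -0.0026]
tool_rot: [[0.094, 0.996, 0.0], [0.996, -0.094, -0.0], [-0.0, 0.0, -1.0]]
ft_force: [-1.6, -1.0, 8.0]
grip_width: 0.0095
gripper_force: 30.1
```

Emit:
move_arm(plan="0 -0.003 0 0 0 0 0; 0 -0.003 0 0 0 0 0; 0 0 0 0 0 0 0")

```text
time_s: 8.5
position: [0.4605, -0.1861, -0.0026]
tool_rot: [[0.094, 0.996, 0.0], [0.996, -0.094, -0.001], [-0.0, 0.0, -1.0]]
ft_force: [-1.4, -0.8, 8.2]
grip_width: 0.0097
gripper_force: 30.1
```

Emit:
move_arm(plan="0 -0.002 0 0 0 0 0; 0 -0.001 0 0 0 0 0; 0 0 0 0 0 0 0")

```text
time_s: 8.88
position: [0.4578, -0.1858, -0.0026]
tool_rot: [[0.094, 0.996, 0.001], [0.996, -0.094, -0.001], [-0.001, 0.001, -1.0]]
ft_force: [-0.4, -1.2, 6.8]
grip_width: 0.0096
gripper_force: 30.1
```

Emit:
move_arm(plan="0 -0.002 0 0 0 0 0; 0 -0.002 0 0 0 0 0; 0 0 0 0 0 0 0")

```text
time_s: 9.25
position: [0.4537, -0.1855, -0.0026]
tool_rot: [[0.094, 0.996, 0.001], [0.996, -0.094, -0.001], [-0.001, 0.001, -1.0]]
ft_force: [-0.4, -0.7, 5.8]
grip_width: 0.0094
gripper_force: 30.1
```

Emit:
move_arm(plan="0 -0.002 0 0 0 0 0; 0 0 0 0 0 0 0")

```text
time_s: 9.5
position: [0.4517, -0.1853, -0.0026]
tool_rot: [[0.094, 0.996, 0.001], [0.996, -0.094, -0.001], [-0.001, 0.001, -1.0]]
ft_force: [-0.5, -1.0, 5.6]
grip_width: 0.0095
gripper_force: 30.1
```

```bash
python3 - <<'E'
from h import *
st()
p,d=img('scene','s2.png')
E
```

```text
t 9.5 p [ 0.4517 -0.1853 -0.0026] yawY -5.4 z [ 0.001 -0.001 -1.   ] F [-0.5 -1.   5.6] w 0.0095
```

View pics/s2.png

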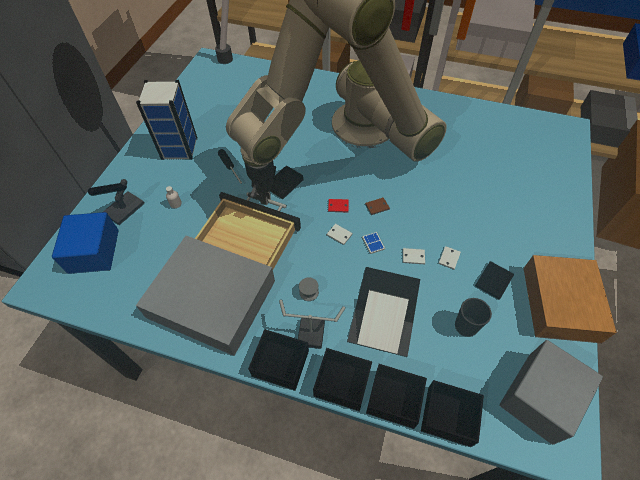

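The drawer is out, with its wooden inside at (245,235) and the gripper still on the bar at (265,200). There is no stop force yet, so I keep pulling.

Emit:
move_arm(plan="0 -0.002 0 0 0 0 0; 0 0 0 0 0 0 0")

```text
time_s: 9.8
position: [0.4504, -0.1852, -0.0026]
tool_rot: [[0.094, 0.996, 0.002], [0.996, -0.094, -0.001], [-0.001, 0.002, -1.0]]
ft_force: [3.6, 0.5, 5.7]
grip_width: 0.0094
gripper_force: 30.0
```

Emit:
move_arm(plan="0 -0.002 0 0 0 0 0; 0 0 0 0 0 0 0")

```text
time_s: 10.05
position: [0.4504, -0.1852, -0.0026]
tool_rot: [[0.095, 0.995, 0.006], [0.996, -0.095, -0.002], [-0.001, 0.006, -1.0]]
ft_force: [13.2, 2.5, -0.4]
grip_width: 0.0096
gripper_force: 29.7
```

Stop reached (13 N). Now release and rise clear.

Emit:
move_arm(plan="0 0.001 0 0 0 0 0.034; 0 0 0 0 0 0 0.034; 0 0 0 0 0 0 0.034; 0 0 -0.03 0 0 0 0.034; 0 0 -0.04 0 0 0 0.034; 0 0 -0.04 0 0 0 0.06; 0 0 -0.04 0 0 0 0.075; 0.03 -0.03 -0.03 0 0 0 0.075; 0.03 -0.03 0 0 0 0 0.075")

```text
time_s: 11.18
position: [0.3944, -0.1192, 0.1785]
tool_rot: [[0.094, 0.996, 0.003], [0.996, -0.094, -0.002], [-0.002, 0.003, -1.0]]
ft_force: [-0.1, 0.9, 0.1]
grip_width: 0.0748
gripper_force: 0.0
```

```bash
python3 - <<'E'
from h import *
st()
p,d=img('top','t2.png')
print(panels(p))
hsv=cv2.cvtColor(p,cv2.COLOR_RGB2HSV)
for n in('drawer_floor','cab_drawer0_handle'):print([(np.round(r['pixel'],1).tolist(),round(r['conf'],2)) for r in pinpoint('top',n)])
for n in('drawer_floor','cab_drawer0_handle'):print([(np.round(r['pixel'],1).tolist(),round(r['conf'],2)) for r in pinpoint('scene',n)])
H=hsv[...,0];S=hsv[...,1]
m=((H>10)&(H<30)&(S>60)).astype(np.uint8)*255;m[:, :335]=0;m[:,480:]=0;m[:205]=0;m[300:]=0
c=max(cv2.findContours(m,cv2.RETR_EXTERNAL,cv2.CHAIN_APPROX_NONE)[0],key=cv2.contourArea)
b=cv2.boxPoints(cv2.minAreaRect(c));print(b.round(1).tolist(),[world('top',*q,.053)[:2].round(4).tolist() for q in b])
E
```

```text
t 11.18 p [ 0.3944 -0.1192  0.1785] yawY -5.4 z [ 0.003 -0.002 -1.   ] F [-0.1  0.9  0.1] w 0.0748
[(0.4665, 0.3648, -8.2, 61, 46, 0.0), (0.4905, 0.2684, -77.6, 62, 46, 0.0), (0.4801, 0.1502, 37.4, 61, 46, 0.56), (0.4799, 0.0498, 72.2, 62, 46, 0.0)]
[([400.6, 256.9], 0.81), ([286.7, 160.8], 0.53)]
[]
[([248.9, 225.5], 0.86)]
[([265.6, 196.8], 0.9)]
[[348.70001220703125, 272.5], [352.20001220703125, 200.1999969482422], [454.3999938964844, 205.0], [451.0, 277.3999938964844]] [[0.5041, -0.0721], [0.6713, -0.0837], [0.657, -0.319], [0.4904, -0.3027]]
```

View pics/t2.png

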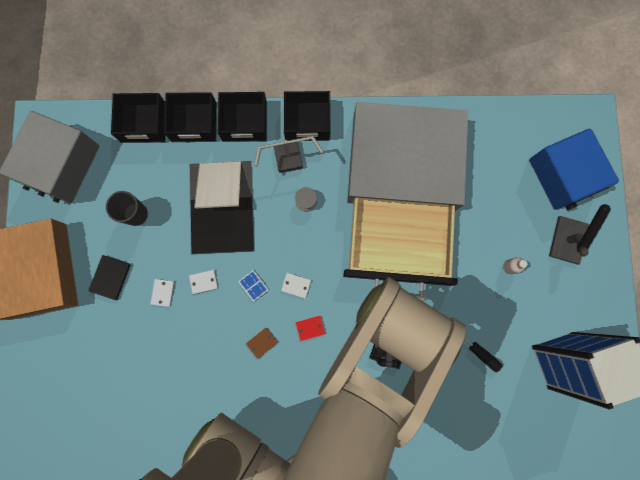

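Drawer fully open, with its interior over columns 352–456 and rows 200–275. The four panels are undisturbed. Blue panel at (253,285) goes first; it doubles as a depth calibration.

```bash
python3 - <<'E'
from h import *
print('df',world('top',400.6,256.9,.022),world('scene',248.9,225.5,.022))
plan([(.4801,.1502,.06,-52.5,.062,9),(.4801,.1502,-.022,-52.5,.062,3)])
E
```

```text
df [ 0.54166578 -0.19640062  0.022     ] [ 0.54164267 -0.20277871  0.022     ]
0.031 0.007 0.013 0 0 0.09 0.062; 0.031 0.004 0.013 0 0 0.09 0.062; 0.031 0.001 0.013 0 0 0.09 0.062; 0.031 -0.002 0.013 0 0 0.09 0.062; 0.031 -0.005 0.013 0 0 0.09 0.062; 0.031 -0.007 0.013 0 0 0.09 0.062; 0.03 -0.01 0.013 0 0 0.09 0.062; 0.029 -0.013 0.013 0 0 0.1 0.062; 0.027 -0.0162 0.0129 0 0 0.092 0.062; 0 0 0.027 0 0 0 0.062; 0 0 0.028 0 0 0 0.062; 0 0 0.027 0 0 0 0.062
```

Emit:
move_arm(plan="0.031 0.007 0.013 0 0 0.09 0.062; 0.031 0.004 0.013 0 0 0.09 0.062; 0.031 0.001 0.013 0 0 0.09 0.062; 0.031 -0.002 0.013 0 0 0.09 0.062; 0.031 -0.005 0.013 0 0 0.09 0.062; 0.031 -0.007 0.013 0 0 0.09 0.062; 0.03 -0.01 0.013 0 0 0.09 0.062; 0.029 -0.013 0.013 0 0 0.1 0.062; 0.027 -0.0162 0.0129 0 0 0.092 0.062; 0 0 0.027 0 0 0 0.062; 0 0 0.028 0 0 0 0.062; 0 0 0.027 0 0 0 0.062")

```text
time_s: 12.92
position: [0.4806, 0.1503, -0.0236]
tool_rot: [[0.793, 0.609, -0.001], [0.609, -0.793, -0.0], [-0.001, -0.0, -1.0]]
ft_force: [0.3, 0.6, -0.4]
grip_width: 0.062
gripper_force: 0.0
```

Emit:
move_arm(plan="0 0 0 0 0 0 0.062; 0 0 0.002 0 0 0 0.062; 0 0 0.002 0 0 0 0.062; 0 0 0 0 0 0 0.062")

```text
time_s: 13.42
position: [0.4801, 0.1506, -0.0254]
tool_rot: [[0.793, 0.609, 0.001], [0.609, -0.793, 0.0], [0.001, 0.001, -1.0]]
ft_force: [-0.2, 0.2, -0.8]
grip_width: 0.0623
gripper_force: 0.0
```

Emit:
move_arm(plan="0 0 0.002 0 0 0 0.062; 0 0 0 0 0 0 0.062; 0 0 0.002 0 0 0 0.062; 0 0 0 0 0 0 0.062")

```text
time_s: 13.92
position: [0.4797, 0.1506, -0.03]
tool_rot: [[0.793, 0.609, -0.0], [0.609, -0.793, -0.0], [-0.0, -0.0, -1.0]]
ft_force: [0.2, 0.1, -0.0]
grip_width: 0.0621
gripper_force: 0.0
```

```bash
python3 - <<'E'
from h import *
st()
p,d=img('scene');b=cv2.cvtColor(p,cv2.COLOR_RGB2BGR)
cv2.imwrite('pics/s3c.png',cv2.resize(b[190:270,330:430],None,fx=7,fy=7,interpolation=cv2.INTER_CUBIC))
E
```

```text
t 13.93 p [ 0.4797  0.1506 -0.03  ] yawY -52.5 z [-0. -0. -1.] F [ 0.2  0.1 -0. ] w 0.0621
```

View pics/s3c.png

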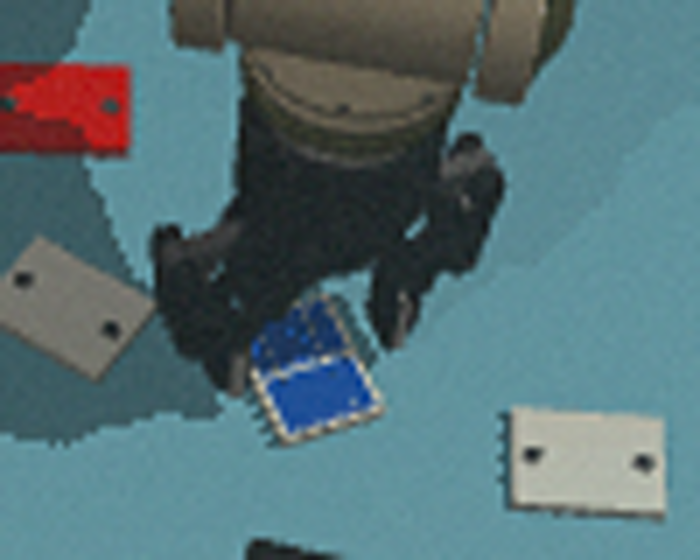

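The blue panel at about (375,243) lies centred between the fingertips at (364,245) and (386,239). I'll step down until contact.

Emit:
move_arm(plan="0 0 0.002 0 0 0 0.062; 0 0 0 0 0 0 0.062; 0 0 0 0 0 0 0.062")

```text
time_s: 14.35
position: [0.4798, 0.1506, -0.0319]
tool_rot: [[0.793, 0.609, -0.0], [0.609, -0.793, 0.0], [-0.0, -0.0, -1.0]]
ft_force: [0.8, -0.7, -0.5]
grip_width: 0.0616
gripper_force: 0.0
```

Emit:
move_arm(plan="0 0 0.001 0 0 0 0.062; 0 0 0 0 0 0 0.062; 0 0 0 0 0 0 0.062")

```text
time_s: 14.72
position: [0.4798, 0.1506, -0.0329]
tool_rot: [[0.793, 0.609, -0.0], [0.609, -0.793, -0.0], [-0.0, -0.0, -1.0]]
ft_force: [0.0, -0.5, -0.6]
grip_width: 0.0621
gripper_force: 0.0
```

Emit:
move_arm(plan="0 0 0.001 0 0 0 0.062; 0 0 0 0 0 0 0.062; 0 0 0 0 0 0 0.062")

```text
time_s: 15.1
position: [0.4799, 0.1506, -0.0339]
tool_rot: [[0.793, 0.609, 0.0], [0.609, -0.793, 0.0], [0.0, -0.0, -1.0]]
ft_force: [0.3, -0.5, 0.9]
grip_width: 0.062
gripper_force: 0.0
```

Emit:
move_arm(plan="0 0 -0.002 0 0 0 0.062; 0 0 0 0 0 0 0.04; 0 0 0 0 0 0 0.03; 0 0 0 0 0 0 0.03; 0 0 0 0 0 0 0.03", grip_force=25)

```text
time_s: 15.72
position: [0.4799, 0.1506, -0.0318]
tool_rot: [[0.793, 0.609, 0.0], [0.609, -0.793, 0.0], [0.0, 0.0, -1.0]]
ft_force: [-0.1, 0.1, 1.8]
grip_width: 0.0303
gripper_force: 1.0
```

Missed: the tips passed over the panel. Reopen and probe lower.

Emit:
move_arm(plan="0 0 -0.004 0 0 0 0.062; 0 0 0 0 0 0 0.062; 0 0 0 0 0 0 0.062; 0 0 0 0 0 0 0.062; 0 0 0.003 0 0 0 0.062; 0 0 0.003 0 0 0 0.062; 0 0 0.003 0 0 0 0.062; 0 0 0 0 0 0 0.062")

```text
time_s: 16.73
position: [0.4797, 0.1506, -0.0372]
tool_rot: [[0.793, 0.609, -0.001], [0.609, -0.793, -0.0], [-0.0, -0.0, -1.0]]
ft_force: [-0.6, -0.4, 0.4]
grip_width: 0.0619
gripper_force: 0.0
```

Emit:
move_arm(plan="0 0 0.002 0 0 0 0.062; 0 0 0 0 0 0 0.062; 0 0 0 0 0 0 0.062")

```text
time_s: 17.1
position: [0.4799, 0.1506, -0.0388]
tool_rot: [[0.793, 0.609, 0.0], [0.609, -0.793, 0.0], [0.0, 0.0, -1.0]]
ft_force: [1.0, 0.0, -0.3]
grip_width: 0.062
gripper_force: 0.0
```

Emit:
move_arm(plan="0 0 0.001 0 0 0 0.062; 0 0 0 0 0 0 0.062; 0 0 0 0 0 0 0.062")

```text
time_s: 17.48
position: [0.4798, 0.1506, -0.0399]
tool_rot: [[0.793, 0.609, 0.0], [0.609, -0.793, 0.0], [0.0, 0.0, -1.0]]
ft_force: [-1.1, -0.5, 0.2]
grip_width: 0.0623
gripper_force: 0.0
```

Emit:
move_arm(plan="0 0 0.001 0 0 0 0.062; 0 0 0 0 0 0 0.062; 0 0 0 0 0 0 0.062")

```text
time_s: 17.85
position: [0.4798, 0.1506, -0.0409]
tool_rot: [[0.793, 0.609, -0.0], [0.609, -0.793, 0.0], [-0.0, -0.0, -1.0]]
ft_force: [-0.6, -0.2, -0.2]
grip_width: 0.0622
gripper_force: 0.0
```

Emit:
move_arm(plan="0 0 0 0 0 0 0.05; 0 0 0 0 0 0 0.03; 0 0 0 0 0 0 0.03; 0 0 0 0 0 0 0.03; 0 0 0 0 0 0 0.03", grip_force=25)

```text
time_s: 18.48
position: [0.4808, 0.1509, -0.0394]
tool_rot: [[0.793, 0.609, 0.003], [0.609, -0.793, 0.001], [0.003, 0.001, -1.0]]
ft_force: [-2.0, 0.8, 15.4]
grip_width: 0.044
gripper_force: 30.4
```

Gripped: 44 mm, with the tips just on the bench. So for a 45 mm grip, the tips are at TCP z + 0.039. Now to drawer slot A.

```bash
cat >> h.py <<'E'
SL={'A':(.6176,-.149),'B':(.6078,-.2526),'C':(.5449,-.1422),'D':(.5351,-.2458)}
def place(k): plan([(*env.observe()['position'][:2],.09,np.degrees(np.arctan2(*np.array(env.observe()['tool_rot'])[1::-1,1])),.03,4),(*SL[k],.10,84.6,.03,None),(*SL[k],.10,84.6,.03,1),(*SL[k],-.010,84.6,.03,4),(*SL[k],-.016,84.6,.03,2)],step=.045)
E
python3 - <<'E'
from h import *
place('A')
E
```

```text
0 0 -0.032 0 0 0 0.03; 0 0 -0.032 0 0 0 0.03; 0 0 -0.033 0 0 0 0.03; 0.0003 0.0002 -0.0324 0.001 -0.003 0 0.03; -0.009 0.04 -0.001 0 0 0.09 0.03; -0.006 0.041 -0.001 0 0 0.09 0.03; -0.002 0.041 -0.001 0 0 0.09 0.03; 0.002 0.041 -0.001 0 0 0.1 0.03; 0.006 0.041 -0.001 0 0 0.09 0.03; 0.009 0.04 -0.002 0 0 0.1 0.03; 0.014 0.039 -0.001 0 0 0.09 0.03; 0.0169 0.0376 -0.0019 0 0 0.099 0.03

0 0 0 0 0 0 0.03; 0 0 0.028 0 0 0 0.03; 0 0 0.027 0 0 0 0.03; 0 0 0.028 0 0 0 0.03; 0 -0.0001 0.027 0 0 0 0.03; 0 0 0.003 0 0 0 0.03; 0 0 0.003 0 0 0 0.03
```

Emit:
move_arm(plan="0 0 -0.032 0 0 0 0.03; 0 0 -0.033 0 0 0 0.03; 0 0 -0.033 0 0 0 0.03; 0 0 -0.033 0 0 0 0.03; -0.009 0.04 -0.001 0 0 0.09 0.03; -0.006 0.041 -0.001 0 0 0.09 0.03; -0.002 0.041 -0.001 0 0 0.09 0.03; 0.002 0.041 -0.001 0 0 0.1 0.03; 0.006 0.041 -0.001 0 0 0.09 0.03; 0.009 0.04 -0.002 0 0 0.1 0.03; 0.014 0.039 -0.001 0 0 0.09 0.03; 0.017 0.038 -0.002 0 0 0.099 0.03")

```text
time_s: 19.98
position: [0.617, -0.1508, 0.0999]
tool_rot: [[0.995, -0.097, -0.001], [-0.097, -0.995, 0.0], [-0.001, -0.0, -1.0]]
ft_force: [1.2, -0.5, -0.5]
grip_width: 0.0442
gripper_force: 27.0
```

```bash
python3 - <<'E'
from h import *
st()
plan([(*SL['A'],.10,84.6,.03,3),(*SL['A'],-.016,84.6,.03,5)])
p,d=img('top');print(panels(p))
E
```

```text
t 19.98 p [ 0.617  -0.1508  0.0999] yawY -95.6 z [-0.001  0.    -1.   ] F [ 1.2 -0.5 -0.5] w 0.0442
0 -0.001 0 0 0 0 0.03; 0 0 0 0 0 0 0.03; 0.0004 -0.0009 -0.0001 0 0.001 -0.003 0.03; 0 0 0.023 0 0 0 0.03; 0 0 0.023 0 0 0 0.03; 0 0 0.023 0 0 0 0.03; 0 0 0.024 0 0 0 0.03; -0.0001 0 0.023 0 0 0 0.03

[(0.4666, 0.3646, -8.2, 61, 46, 0.0), (0.4905, 0.2684, -77.6, 62, 46, 0.0), (0.4799, 0.0499, 72.3, 62, 46, 0.0)]
```

Emit:
move_arm(plan="0 -0.001 0 0 0 0 0.03; 0 0 0.023 0 0 0 0.03; 0 0 0.023 0 0 0 0.03; 0 0 0.023 0 0 0 0.03; 0 0 0.024 0 0 0 0.03; 0 0 0.018 0 0 0 0.03; 0 0 0 0 0 0 0.03")

```text
time_s: 20.9
position: [0.6161, -0.1477, -0.0119]
tool_rot: [[0.996, -0.093, -0.002], [-0.093, -0.996, 0.001], [-0.003, -0.001, -1.0]]
ft_force: [0.4, -0.6, 0.2]
grip_width: 0.0439
gripper_force: 27.0
```

Emit:
move_arm(plan="0 0 0.003 0 0 0 0.03; 0 0 0.001 0 0 0 0.03; 0 0 0 0 0 0 0.03")

```text
time_s: 21.28
position: [0.6171, -0.1487, -0.0144]
tool_rot: [[0.996, -0.094, 0.001], [-0.094, -0.996, -0.0], [0.001, 0.0, -1.0]]
ft_force: [-0.3, -0.5, -0.7]
grip_width: 0.0442
gripper_force: 27.0
```

Emit:
move_arm(plan="0 0 0.002 0 0 0 0.03; 0 0 0 0 0 0 0.03; 0 0 0 0 0 0 0.062; 0 0 0 0 0 0 0.062; 0 0 0 0 0 0 0.062; 0 0 -0.02 0 0 0 0.062; 0 0 -0.03 0 0 0 0.062; 0 0 -0.04 0 0 0 0.062; 0 0 -0.04 0 0 0 0.062")

```text
time_s: 22.4
position: [0.6167, -0.1486, 0.1143]
tool_rot: [[0.996, -0.094, -0.0], [-0.094, -0.996, 0.0], [-0.0, -0.0, -1.0]]
ft_force: [-0.4, -0.1, -1.0]
grip_width: 0.0621
gripper_force: 0.0
```

```bash
cat >> h.py <<'E'
def pick(x,y,L):
    plan([(x,y,.03,L+90,.062,None),(x,y,.03,L+90,.062,1),(x,y,-.03,L+90,.062,3),(x,y,-.039,L+90,.062,2),(x,y,-.039,L+90,.03,4)],step=.045)
E
python3 - <<'E'
from h import *
st();p,d=img('top');P=panels(p);print(P);pick(*P[-1][:3])
print(panels(p,z=.028,roi=(195,280,352,456)))
E
```

```text
t 22.4 p [ 0.6167 -0.1486  0.1143] yawY -95.4 z [-0.  0. -1.] F [-0.4 -0.1 -1. ] w 0.0621
[(0.4666, 0.3646, -8.2, 61, 46, 0.0), (0.4905, 0.2684, -77.6, 62, 46, 0.0), (0.4799, 0.0499, 72.3, 62, 46, 0.0)]
-0.02 -0.023 0.011 0 0 -0.17 0.062; -0.015 -0.026 0.011 0 0 -0.17 0.062; -0.011 -0.029 0.011 0 0 -0.17 0.062; -0.006 -0.03 0.011 0 0 -0.17 0.062; -0.001 -0.03 0.011 0 0 -0.17 0.062; 0.005 -0.03 0.011 0 0 -0.17 0.062; 0.009 -0.029 0.011 0 0 -0.17 0.062; 0.0145 -0.0273 0.0114 0.009 0 -0.166 0.062; 0 0 0 0 0 0 0.062; 0 0 0.02 0 0 0 0.062; 0 0 0.02 0 0 0 0.062; 0 -0.0001 0.02 0 0 0 0.062

0 0 0.005 0 0 0 0.062; 0 0 0.004 0 0 0 0.062; 0 0 0 0 0 0 0.03; 0 0 0 0 0 0 0.03; 0 0 0 0 0 0 0.03; 0 0 0 0 0 0 0.03

[]
```

Emit:
move_arm(plan="-0.02 -0.023 0.011 0 0 -0.17 0.062; -0.015 -0.026 0.011 0 0 -0.17 0.062; -0.011 -0.029 0.011 0 0 -0.17 0.062; -0.006 -0.03 0.011 0 0 -0.17 0.062; -0.001 -0.03 0.011 0 0 -0.17 0.062; 0.005 -0.03 0.011 0 0 -0.17 0.062; 0.009 -0.029 0.011 0 0 -0.17 0.062; 0.0145 -0.0273 0.0114 0 0 -0.166 0.062; 0 0 0 0 0 0 0.062; 0 0 0 0 0 0 0.062")

```text
time_s: 23.7
position: [0.4779, 0.0507, 0.025]
tool_rot: [[0.306, 0.952, 0.001], [0.952, -0.306, -0.0], [0.0, 0.001, -1.0]]
ft_force: [0.5, -0.2, 0.1]
grip_width: 0.0618
gripper_force: 0.0
```

```bash
python3 - <<'E'
from h import *
st();pick(.4799,.0499,72.3)
p,d=img('top','t3.png')
b=cv2.cvtColor(p,cv2.COLOR_RGB2BGR)
cv2.imwrite('pics/t3c.png',cv2.resize(b[190:300,280:480],None,fx=4,fy=4,interpolation=cv2.INTER_CUBIC))
E
```

```text
t 23.7 p [0.4779 0.0507 0.025 ] yawY -17.8 z [ 0.001 -0.    -1.   ] F [ 0.5 -0.2  0.1] w 0.0618
-0.0002 0.0022 -0.005 0.001 0 -0.002 0.062; 0 0 0 0 0 0 0.062; 0 0 0.02 0 0 0 0.062; 0 0 0.02 0 0 0 0.062; 0 0 0.02 0 0 0 0.062; 0 0 0.005 0 0 0 0.062; 0 0 0.004 0 0 0 0.062; 0 0 0 0 0 0 0.03; 0 0 0 0 0 0 0.03; 0 0 0 0 0 0 0.03; 0 0 0 0 0 0 0.03
```

View pics/t3c.png

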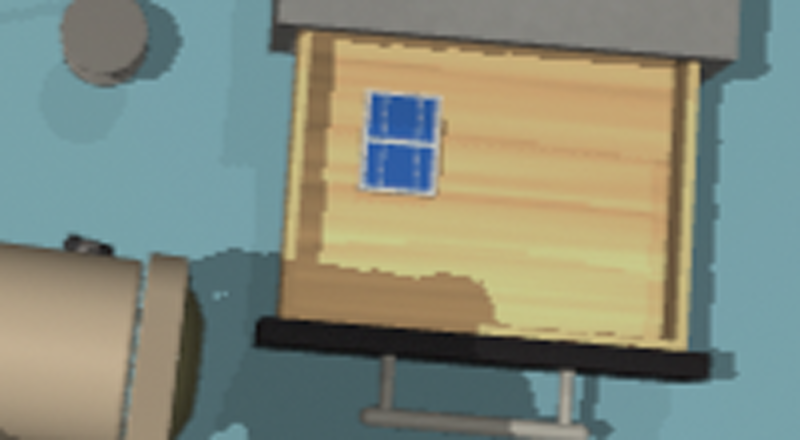

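Panel 1 lies cells-up and flat in the drawer at about (380,226). Next is the cells-down panel at (296,286).

Emit:
move_arm(plan="0 0.002 0 0 0 0 0.062; 0 0 0.02 0 0 0 0.062; 0 0 0.02 0 0 0 0.062; 0 0 0.02 0 0 0 0.062; 0 0 0.004 0 0 0 0.062; 0 0 0 0 0 0 0.062; 0 0 0 0 0 0 0.03; 0 0 0 0 0 0 0.03; 0 0 0 0 0 0 0.03; 0 0 0 0 0 0 0.03; 0 0 0 0 0 0 0.03")

```text
time_s: 25.12
position: [0.4796, 0.0503, -0.0384]
tool_rot: [[0.304, 0.953, 0.002], [0.953, -0.304, -0.0], [0.0, 0.002, -1.0]]
ft_force: [-0.8, -0.1, 7.0]
grip_width: 0.044
gripper_force: 25.7
```

```bash
cat >> h.py <<'E'
E0=np.array([.658,.227]);ex=np.array([np.cos(.038),np.sin(.038)])
def drop(out=.014,h=.040):
    q=E0-out*ex; z=.063+h-.039   # underside = TCP+.039
    s=env.observe();yw=np.degrees(np.arctan2(*np.array(s['tool_rot'])[1::-1,1]))
    plan([(*s['position'][:2],.08,yw,.03,3),(*q,.085,92.2,.03,None),(*q,.085,92.2,.03,1),(*q,z,92.2,.03,1)],step=.045)
    print(q,z)
E
python3 - <<'E'
from h import *
st();drop()
E
```

```text
t 25.12 p [ 0.4796  0.0503 -0.0384] yawY -17.7 z [ 0.002 -0.    -1.   ] F [-0.8 -0.1  7. ] w 0.044
0 0 -0.039 0 0 0 0.03; 0 0 -0.04 0 0 0 0.03; 0 0.0002 -0.0394 0.002 0 0 0.03; 0.027 0.013 -0.001 0 0 0.15 0.03; 0.029 0.009 -0.001 0 0 0.15 0.03; 0.03 0.004 0 0 0 0.15 0.03; 0.03 0 -0.001 0 0 0.15 0.03; 0.03 -0.005 0 0 0 0.16 0.03; 0.028 -0.009 -0.001 0 0 0.15 0.03; 0.027 -0.014 0 0 0 0.16 0.03; 0.0243 -0.0178 -0.001 0 0 0.153 0.03; 0 0 0 0 0 0 0.03

0 0 0.021 0 0 0 0.03

[0.64401011 0.22646813] 0.064
```

Emit:
move_arm(plan="0 0 -0.039 0 0 0 0.03; 0 0 -0.04 0 0 0 0.03; 0 0 -0.04 0 0 0 0.03; 0.027 0.013 -0.001 0 0 0.15 0.03; 0.029 0.009 -0.001 0 0 0.15 0.03; 0.03 0.004 0 0 0 0.15 0.03; 0.03 0 -0.001 0 0 0.15 0.03; 0.03 -0.005 0 0 0 0.16 0.03; 0.028 -0.009 -0.001 0 0 0.15 0.03; 0.027 -0.014 0 0 0 0.16 0.03; 0.0243 -0.0178 -0.001 0 0 0.153 0.03; 0 0 0 0 0 0 0.03")

```text
time_s: 26.62
position: [0.6438, 0.2278, 0.0843]
tool_rot: [[0.999, 0.04, 0.0], [0.04, -0.999, 0.0], [0.0, -0.0, -1.0]]
ft_force: [-0.8, -0.5, -0.4]
grip_width: 0.044
gripper_force: 26.2
```

Emit:
move_arm(plan="0 0 0 0 0 0 0.03; 0 0 0.02 0 0 0 0.03; 0 0 0 0 0 0 0.03; 0 0 0 0 0 0 0.03")

```text
time_s: 27.12
position: [0.6435, 0.2263, 0.0656]
tool_rot: [[0.999, 0.039, 0.001], [0.039, -0.999, 0.0], [0.001, -0.0, -1.0]]
ft_force: [-1.0, -0.7, -1.2]
grip_width: 0.0437
gripper_force: 26.2
```

```bash
python3 - <<'E'
from h import *
st();p,d=img('scene')
b=cv2.cvtColor(p,cv2.COLOR_RGB2BGR)
cv2.imwrite('pics/s4c.png',cv2.resize(b[220:360,330:450],None,fx=4.2,fy=4.2,interpolation=cv2.INTER_CUBIC))
print(np.round(env.observe()['q']))
E
```

```text
t 27.12 p [0.6435 0.2263 0.0656] yawY -87.8 z [ 0.001  0.    -1.   ] F [-1.  -0.7 -1.2] w 0.0437
[ 9. 41. 62. -0. 78. 97.]
```

View pics/s4c.png

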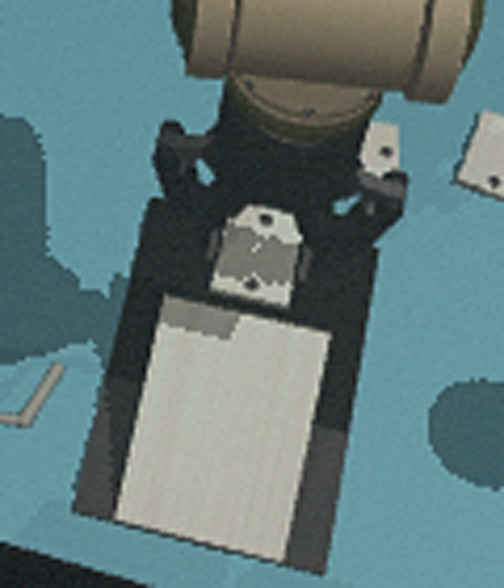

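```bash
python3 - <<'E'
from h import *
p,d=img('scene')
print('panel',world('scene',391.4,281.2,d=np.median(d[278:285,388:396])),world('scene',391.4,281.2,.111))
print('edge ends',world('scene',369.3,290.7,.063),world('scene',408.6,298.6,.063))
print('edge d',world('scene',385,297,d=d[297,385]))
E
```

```text
panel [0.64774865 0.22775106 0.10928765] [0.64871929 0.2277505  0.111     ]
edge ends [0.66424024 0.18084947 0.063     ] [0.65666762 0.27884829 0.063     ]
edge d [0.66499376 0.2221771  0.05397944]
```

Panel level, about 13 mm out and about 41 mm above the edge. Release.

Emit:
move_arm(plan="0 0 0 0 0 0 0.085; 0 0 0 0 0 0 0.085; 0 0 0 0 0 0 0.085; 0 0 -0.03 0 0 0 0.085; 0 0 -0.04 0 0 0 0.085; -0.05 0 -0.04 0 0 0 0.085; -0.06 0.03 0 0 0 0 0.062; -0.06 0.03 0 0 0 0 0.062; -0.06 0.03 0 0 0 0 0.062; 0 0 0 0 0 0 0.062")

```text
time_s: 28.48
position: [0.4266, 0.1335, 0.1739]
tool_rot: [[0.999, 0.038, -0.002], [0.038, -0.999, -0.0], [-0.002, 0.0, -1.0]]
ft_force: [1.2, 0.3, 0.7]
grip_width: 0.0617
gripper_force: 0.0
```

```bash
python3 - <<'E'
from h import *
st();p,d=img('top','t5.png');print(panels(p))
print('mat',panels(p,z=.009,roi=(208,262,170,300)))
E
```

```text
t 28.48 p [0.4266 0.1335 0.1739] yawY -87.8 z [-0.002 -0.    -1.   ] F [1.2 0.3 0.7] w 0.0617
[(0.4665, 0.3645, -8.2, 61, 47, 0.0)]
mat [(0.5976, 0.2253, 0.9, 60, 45, 0.63)]
```

It flipped: blue up on the mat at (0.598,0.225). Pick it and take it to slot B.

```bash
cat >> h.py <<'E'
def pickm(x,y,L):
    plan([(x,y,.06,L+90,.062,None),(x,y,.06,L+90,.062,1),(x,y,-.02,L+90,.062,3),(x,y,-.036,L+90,.062,1),(x,y,-.036,L+90,.03,4)],step=.05)
E
python3 - <<'E'
from h import *
pickm(.5976,.2253,.9)
E
```

```text
0.034 -0.017 0.023 0 0 0 0.062; 0.034 -0.017 0.023 0 0 0.01 0.062; 0.034 -0.017 0.023 0 0 0 0.062; 0.034 -0.017 0.023 0 0 0.01 0.062; 0.0348 -0.0182 0.0226 0 -0.001 0.002 0.062; 0 0 0 0 0 0 0.062; 0 0 0.027 0 0 0 0.062; 0 0 0.026 0 0 0 0.062; 0 0 0.027 0 0 0 0.062; 0 0 0.016 0 0 0 0.062; 0 0 0 0 0 0 0.03; 0 0 0 0 0 0 0.03

0 0 0 0 0 0 0.03; 0 0 0 0 0 0 0.03
```

Emit:
move_arm(plan="0.034 -0.017 0.023 0 0 0 0.062; 0.034 -0.017 0.023 0 0 0.01 0.062; 0.034 -0.017 0.023 0 0 0 0.062; 0.034 -0.017 0.023 0 0 0.01 0.062; 0.0348 -0.0182 0.0226 0 0 0.002 0.062; 0 0 0 0 0 0 0.062; 0 0 0 0 0 0 0.062")

```text
time_s: 29.4
position: [0.5987, 0.2262, 0.0591]
tool_rot: [[1.0, 0.017, 0.0], [0.017, -1.0, 0.0], [0.0, -0.0, -1.0]]
ft_force: [0.3, 0.2, -0.7]
grip_width: 0.0619
gripper_force: 0.0
```

```bash
python3 - <<'E'
from h import *
st();pickm(.5976,.2253,.9)
E
```

```text
t 29.4 p [0.5987 0.2262 0.0591] yawY -89.0 z [ 0.  0. -1.] F [ 0.3  0.2 -0.7] w 0.0619
-0.0011 0.0008 -0.0009 0 0 0.002 0.062; 0 0 0 0 0 0 0.062; 0 0 0.027 0 0 0 0.062; 0 0 0.027 0 0 0 0.062; -0.0001 0 0.026 0 0 0 0.062; 0 0 0.016 0 0 0 0.062; 0 0 0 0 0 0 0.03; 0 0 0 0 0 0 0.03; 0 0 0 0 0 0 0.03; 0 0 0 0 0 0 0.03
```

Emit:
move_arm(plan="-0.001 0.001 0 0 0 0.002 0.062; 0 0 0.027 0 0 0 0.062; 0 0 0.027 0 0 0 0.062; 0 0 0.026 0 0 0 0.062; 0 0 0.015 0 0 0 0.062; 0 0 0 0 0 0 0.062; 0 0 0 0 0 0 0.03; 0 0 0 0 0 0 0.03; 0 0 0 0 0 0 0.03; 0 0 0 0 0 0 0.03")

```text
time_s: 30.65
position: [0.5982, 0.225, -0.0344]
tool_rot: [[1.0, 0.015, 0.002], [0.015, -1.0, 0.0], [0.002, -0.0, -1.0]]
ft_force: [-0.8, -0.5, 6.5]
grip_width: 0.0438
gripper_force: 26.1
```

```bash
python3 - <<'E'
from h import *
st();place('B');p,d=img('top');print(panels(p))
E
```

```text
t 30.65 p [ 0.5982  0.225  -0.0344] yawY -89.1 z [ 0.002  0.    -1.   ] F [-0.8 -0.5  6.5] w 0.0438
0 0 -0.031 0 0 0 0.03; 0 0 -0.031 0 0 0 0.03; 0 0 -0.031 0 0 0 0.03; 0.0003 0 -0.0314 0 -0.002 0 0.03; 0 0.043 -0.001 0 0 0.01 0.03; 0.001 0.043 -0.001 0 0 0.01 0.03; 0.001 0.043 -0.001 0 0 0.01 0.03; 0.002 0.044 -0.001 0 0 0.01 0.03; 0.002 0.043 -0.001 0 0 0.01 0.03; 0.002 0.044 -0.001 0 0 0.01 0.03; 0.003 0.043 -0.001 0 0 0.01 0.03; 0.003 0.043 -0.001 0 0 0.01 0.03

0.004 0.044 -0.001 0 0 0.01 0.03; 0.004 0.043 -0.001 0 0 0.01 0.03; 0.0044 0.0437 -0.0001 0 0 0.009 0.03; 0 0 0 0 0 0 0.03; 0 0 0.027 0 0 0 0.03; 0 0 0.028 0 0 0 0.03; 0 0 0.027 0 0 0 0.03; 0 0 0.028 0 0 0 0.03; 0 0 0.003 0 0 0 0.03; 0 0 0.003 0 0 0 0.03

[]
```

Emit:
move_arm(plan="0 0 -0.031 0 0 0 0.03; 0 0 -0.031 0 0 0 0.03; 0 0 -0.031 0 0 0 0.03; 0 0 -0.032 0 0 0 0.03; 0 0.043 -0.001 0 0 0.01 0.03; 0.001 0.043 -0.001 0 0 0.01 0.03; 0.001 0.043 -0.001 0 0 0.01 0.03; 0.002 0.044 -0.001 0 0 0.01 0.03; 0.002 0.043 -0.001 0 0 0.01 0.03; 0.002 0.044 -0.001 0 0 0.01 0.03; 0.003 0.043 -0.001 0 0 0.01 0.03; 0.003 0.043 -0.001 0 0 0.01 0.03")

```text
time_s: 32.2
position: [0.6043, -0.1228, 0.0976]
tool_rot: [[0.998, -0.065, 0.001], [-0.065, -0.998, -0.0], [0.001, 0.0, -1.0]]
ft_force: [0.2, -0.6, -0.7]
grip_width: 0.0441
gripper_force: 25.8
```

Emit:
move_arm(plan="0.004 0.044 -0.001 0 0 0.01 0.03; 0.004 0.043 -0.001 0 0 0.01 0.03; 0.0044 0.0437 0 0 0 0.009 0.03; 0 0 0 0 0 0 0.03; 0 0 0 0 0 0 0.03")

```text
time_s: 32.83
position: [0.6069, -0.2522, 0.0992]
tool_rot: [[0.996, -0.094, -0.0], [-0.094, -0.996, 0.0], [-0.0, -0.0, -1.0]]
ft_force: [-0.1, 0.1, -0.1]
grip_width: 0.044
gripper_force: 25.8
```

```bash
python3 - <<'E'
from h import *
st();plan([(*SL['B'],-.0175,84.6,.03,6)]);p,d=img('top');print(panels(p))
E
```

```text
t 32.83 p [ 0.6069 -0.2522  0.0992] yawY -95.4 z [-0.  0. -1.] F [-0.1  0.1 -0.1] w 0.044
0 0 0.019 0 0 0 0.03; 0 0 0.02 0 0 0 0.03; 0 0 0.019 0 0 0 0.03; 0 0 0.02 0 0 0 0.03; 0.001 0 0.019 0 0 0 0.03; 0 0.0004 0.0197 0 0 0 0.03

[(0.4666, 0.3646, -8.2, 61, 46, 0.0), (0.4905, 0.2684, -77.6, 62, 46, 0.0)]
```

Emit:
move_arm(plan="0 0 0.02 0 0 0 0.03; 0 0 0.02 0 0 0 0.03; 0 0 0.02 0 0 0 0.03; 0 0 0.02 0 0 0 0.03; 0.001 0 0.018 0 0 0 0.03; 0 0 0.014 0 0 0 0.03; 0 0 0.004 0 0 0 0.03; 0 0 0 0 0 0 0.03; 0 0 0 0 0 0 0.062; 0 0 0 0 0 0 0.062; 0 0 0 0 0 0 0.062")

```text
time_s: 34.25
position: [0.6078, -0.2528, -0.017]
tool_rot: [[0.996, -0.094, -0.0], [-0.094, -0.996, 0.0], [-0.0, -0.0, -1.0]]
ft_force: [0.6, 0.5, -0.2]
grip_width: 0.0621
gripper_force: 0.0
```

Emit:
move_arm(plan="0 0 -0.02 0 0 0 0.062; 0 0 -0.03 0 0 0 0.062; 0 0 -0.04 0 0 0 0.062; 0 0 -0.04 0 0 0 0.062; 0 0 0 0 0 0 0.062; 0 0 0 0 0 0 0.062")

```text
time_s: 35.0
position: [0.6075, -0.2526, 0.1123]
tool_rot: [[0.996, -0.094, -0.001], [-0.094, -0.996, 0.001], [-0.001, -0.001, -1.0]]
ft_force: [-0.4, 0.1, -0.4]
grip_width: 0.0618
gripper_force: 0.0
```

```bash
python3 - <<'E'
from h import *
st();x,y,L=.4905,.2684,-77.6
plan([(x,y,.05,L+90,.062,None)],step=.05)
E
```

```text
t 35.0 p [ 0.6075 -0.2526  0.1123] yawY -95.4 z [-0.001  0.001 -1.   ] F [-0.4  0.1 -0.4] w 0.0618
-0.015 -0.046 0.006 0 0 0.11 0.062; -0.02 -0.044 0.006 0 0 0.12 0.062; -0.025 -0.042 0.006 0 0 0.11 0.062; -0.03 -0.038 0.006 0 0 0.12 0.062; -0.034 -0.035 0.006 0 0 0.11 0.062; -0.038 -0.031 0.005 0 0 0.12 0.062; -0.041 -0.026 0.006 0 0 0.11 0.062; -0.043 -0.021 0.005 0 0 0.12 0.062; -0.046 -0.016 0.006 0 0 0.11 0.062; -0.047 -0.011 0.005 0 0 0.12 0.062; -0.0484 -0.0052 0.0058 0.001 0.001 0.11 0.062
```

```bash
python3 - <<'E'
s=open('h.py').read()
s=s.replace("dy=(yaw-cur+90)%180-90\n","dy=(yaw-cur+90)%180-90\n        q6=np.degrees(np.arctan2(y,x))-cur-dy\n        if abs(q6)>140: dy+=180*np.sign(q6)\n        if abs(q6+360)<140: dy-=360\n")
open('h.py','w').write(s)
from h import *
st();x,y,L=.4905,.2684,-77.6
print(np.round(env.observe()['q'][5]))
plan([(x,y,.05,L+90,.062,None)],step=.05)
E
```

```text
t 35.0 p [ 0.6075 -0.2526  0.1123] yawY -95.4 z [-0.001  0.001 -1.   ] F [-0.4  0.1 -0.4] w 0.0618
63.0
-0.015 -0.046 0.006 0 0 -0.17 0.062; -0.007 -0.048 0.006 0 0 -0.17 0.062; 0.001 -0.049 0.006 0 0 -0.17 0.062; 0.009 -0.048 0.006 0 0 -0.17 0.062; 0.017 -0.045 0.006 0 0 -0.17 0.062; 0.025 -0.042 0.005 0 0 -0.17 0.062; 0.031 -0.037 0.006 0 0 -0.17 0.062; 0.037 -0.031 0.005 0 0 -0.17 0.062; 0.042 -0.024 0.006 0 0 -0.17 0.062; 0.046 -0.017 0.005 0 0 -0.18 0.062; 0.0476 -0.0077 0.0058 -0.001 -0.001 -0.172 0.062
```

Emit:
move_arm(plan="-0.015 -0.046 0.006 0 0 -0.17 0.062; -0.007 -0.048 0.006 0 0 -0.17 0.062; 0.001 -0.049 0.006 0 0 -0.17 0.062; 0.009 -0.048 0.006 0 0 -0.17 0.062; 0.017 -0.045 0.006 0 0 -0.17 0.062; 0.025 -0.042 0.005 0 0 -0.17 0.062; 0.031 -0.037 0.006 0 0 -0.17 0.062; 0.037 -0.031 0.005 0 0 -0.17 0.062; 0.042 -0.024 0.006 0 0 -0.17 0.062; 0.046 -0.017 0.005 0 0 -0.18 0.062; 0.0476 -0.0077 0.0058 0 0 -0.172 0.062; 0 0 0 0 0 0 0.062")

```text
time_s: 36.5
position: [0.4889, 0.2703, 0.0485]
tool_rot: [[-0.22, 0.975, -0.003], [0.975, 0.22, -0.001], [0.0, -0.003, -1.0]]
ft_force: [1.1, -0.6, -0.5]
grip_width: 0.0619
gripper_force: 0.0
```

```bash
python3 - <<'E'
from h import *
p,d=img('top','t6.png');print(panels(p))
print('dr',panels(p,z=.028,roi=(195,280,352,456)))
st();x,y,L=.4905,.2684,-77.6
plan([(x,y,.05,L+90,.062,1),(x,y,-.039,L+90,.062,4)])
p,d=img('scene')
H=[(np.round(r['extent']),round(r['conf'],2)) for r in recognise('scene','panel_1')];print(H)
print([pix('scene',X).round() for X in((.4905,.2684,.006),(.4666,.3646,.006))])
E
```

```text
[(0.4931, 0.2566, 11.4, 46, 37, 0.0)]
dr [(0.6175, -0.1494, -5.9, 60, 46, 0.62), (0.6785, -0.2073, 89.3, 244, 19, 0.0), (0.608, -0.2522, -5.3, 60, 45, 0.63)]
t 36.55 p [0.4897 0.2688 0.0489] yawY 12.5 z [-0.003 -0.001 -1.   ] F [1.  1.2 0. ] w 0.0617
-0.0006 0.0007 -0.0011 -0.003 0 0.002 0.062; 0 0 0.022 0 0 0 0.062; 0 0 0.022 0 0 0 0.062; 0 0 0.023 0 0 0 0.062; 0 0 0.022 0 0 0 0.062

[(array([412., 256.,  24.,  16.]), 0.81), (array([341., 205.,  20.,  12.]), 0.8), (array([378., 206.,  25.,  15.]), 0.69), (array([257., 250.,  23.,  20.]), 0.66), (array([448., 257.,  17.,  21.]), 0.64), (array([223., 240.,  26.,  24.]), 0.52)]
[array([413., 255.]), array([449., 257.])]
```

Both drawer panels read blue-up in place, and the target panel hasn't moved (412,256). Grasp.

Emit:
move_arm(plan="0 0.001 0 0 0 0 0.062; 0 0 0.022 0 0 0 0.062; 0 0 0.022 0 0 0 0.062; 0 0 0.022 0 0 0 0.062; 0 0 0.022 0 0 0 0.062; 0 0 0 0 0 0 0.062; 0 0 0 0 0 0 0.03; 0 0 0 0 0 0 0.03; 0 0 0 0 0 0 0.03; 0 0 0 0 0 0 0.03")

```text
time_s: 37.9
position: [0.4927, 0.2683, -0.0366]
tool_rot: [[-0.215, 0.977, 0.002], [0.977, 0.215, 0.0], [-0.0, 0.002, -1.0]]
ft_force: [-0.1, -2.2, 7.1]
grip_width: 0.044
gripper_force: 26.2
```

```bash
python3 - <<'E'
from h import *
st();drop()
E
```

```text
t 37.9 p [ 0.4927  0.2683 -0.0366] yawY 12.4 z [ 0.002  0.    -1.   ] F [-0.1 -2.2  7.1] w 0.044
0 0 -0.039 0 0 0 0.03; 0 0 -0.039 0 0 0 0.03; 0 0.0002 -0.0386 0.002 0 0 0.03; -0.009 0.017 -0.001 0 0 -0.17 0.03; -0.012 0.016 -0.001 0 0 -0.17 0.03; -0.014 0.013 0 0 0 -0.18 0.03; -0.017 0.01 -0.001 0 0 -0.17 0.03; -0.018 0.008 0 0 0 -0.18 0.03; -0.019 0.004 -0.001 0 0 -0.17 0.03; -0.02 0.001 0 0 0 -0.18 0.03; -0.0197 -0.0029 -0.001 0 0 -0.172 0.03; 0 0 0 0 0 0 0.03

0 0.0001 0.021 0 0 0 0.03

[0.64401011 0.22646813] 0.064
```

Emit:
move_arm(plan="0 0 -0.039 0 0 0 0.03; 0 0 -0.039 0 0 0 0.03; 0 0 -0.04 0 0 0 0.03; -0.009 0.017 -0.001 0 0 -0.17 0.03; -0.012 0.016 -0.001 0 0 -0.17 0.03; -0.014 0.013 0 0 0 -0.18 0.03; -0.017 0.01 -0.001 0 0 -0.17 0.03; -0.018 0.008 0 0 0 -0.18 0.03; -0.019 0.004 -0.001 0 0 -0.17 0.03; -0.02 0.001 0 0 0 -0.18 0.03; -0.0197 -0.0029 -0.001 0 0 -0.172 0.03; 0 0 0 0 0 0 0.03")

```text
time_s: 39.4
position: [0.6438, 0.226, 0.085]
tool_rot: [[-0.999, -0.036, -0.0], [-0.036, 0.999, 0.0], [0.0, 0.0, -1.0]]
ft_force: [-0.2, 0.0, -0.7]
grip_width: 0.0438
gripper_force: 25.8
```

```bash
python3 - <<'E'
from h import *
for i in range(2): img('scene')
st();plan([(.644,.2265,.065,92.2,.03,3)])
E
```

```text
t 39.5 p [0.6426 0.2267 0.0851] yawY 92.0 z [-0.001  0.    -1.   ] F [ 0.2 -1.1 -0.2] w 0.0433
0 0 0.007 0 0 0 0.03; -0.001 0 0.007 0 0 0 0.03; -0.0004 -0.0002 0.0061 0 -0.001 -0.003 0.03
```

Emit:
move_arm(plan="-0.001 0 0.007 0 0 0 0.03; 0 0 0.007 0 0 0 0.03; 0 0 0.006 0 0 0 0.03; 0 0 0 0 0 0 0.03; 0 0 0 0 0 0 0.03; 0 0 0 0 0 0 0.085; 0 0 0 0 0 0 0.085; 0 0 0 0 0 0 0.085; 0 0 -0.03 0 0 0 0.085; 0 0 -0.04 0 0 0 0.085; 0.05 0 -0.04 0 0 0 0.085")

```text
time_s: 40.88
position: [0.5966, 0.2241, 0.1746]
tool_rot: [[-0.999, -0.037, 0.001], [-0.037, 0.999, 0.0], [-0.001, -0.0, -1.0]]
ft_force: [-0.6, 0.7, 0.3]
grip_width: 0.0847
gripper_force: 0.0
```

Emit:
move_arm(plan="0.06 -0.04 0 0 0 0 0.062; 0.06 -0.04 0 0 0 0 0.062; 0.05 -0.04 0 0 0 0 0.062; 0 0 0 0 0 0 0.062")

```text
time_s: 41.38
position: [0.444, 0.1091, 0.1748]
tool_rot: [[-0.999, -0.036, -0.001], [-0.036, 0.999, -0.0], [0.001, -0.0, -1.0]]
ft_force: [1.3, 0.3, -0.0]
grip_width: 0.062
gripper_force: 0.0
```

```bash
python3 - <<'E'
from h import *
p,d=img('top','t7.png');print(panels(p))
M=panels(p,z=.009,roi=(208,262,170,300));print('mat',M)
st()
if M:
  x,y,L=M[0][:3]; plan([(x,y,.06,L+90,.062,None)],step=.05)
E
```

```text
[(0.4666, 0.3646, -8.2, 61, 46, 0.0)]
mat [(0.5997, 0.2253, 0.9, 60, 45, 0.62)]
t 41.42 p [0.4462 0.1098 0.1751] yawY 92.1 z [ 0.001  0.    -1.   ] F [ 0.4  0.3 -0.7] w 0.0621
-0.031 0.022 0.023 0 0 0 0.062; -0.032 0.022 0.023 0 0 0.01 0.062; -0.031 0.022 0.023 0 0 0 0.062; -0.031 0.022 0.023 0 0 0.01 0.062; -0.0316 0.0231 0.0232 0 0.001 0.001 0.062
```

Flipped again, blue up at (0.600,0.225). Pick it.

Emit:
move_arm(plan="-0.031 0.022 0.023 0 0 0 0.062; -0.032 0.022 0.023 0 0 0.01 0.062; -0.031 0.022 0.023 0 0 0 0.062; -0.031 0.022 0.023 0 0 0.01 0.062; -0.0316 0.0231 0.0232 0 0 0 0.062; 0 0 0 0 0 0 0.062; 0 0 0 0 0 0 0.062")

```text
time_s: 42.3
position: [0.6004, 0.2266, 0.0592]
tool_rot: [[-1.0, -0.019, 0.0], [-0.019, 1.0, -0.0], [-0.0, -0.0, -1.0]]
ft_force: [-0.7, 0.0, 0.4]
grip_width: 0.0617
gripper_force: 0.0
```

```bash
python3 - <<'E'
from h import *
st();pickm(.5997,.2253,.9)
E
```

```text
t 42.3 p [0.6004 0.2266 0.0592] yawY 91.1 z [ 0. -0. -1.] F [-0.7  0.   0.4] w 0.0617
0.0007 -0.0013 -0.0008 0 0 0.003 0.062; 0 0 0 0 0 0 0.062; 0 0 0.027 0 0 0 0.062; 0 0 0.026 0 0 0 0.062; 0 0 0.027 0 0 0 0.062; 0 0 0.016 0 0 0 0.062; 0 0 0 0 0 0 0.03; 0 0 0 0 0 0 0.03; 0 0 0 0 0 0 0.03; 0 0 0 0 0 0 0.03
```

Emit:
move_arm(plan="0.0005 -0.001 0 0 0 0.002 0.062; 0 0 0.027 0 0 0 0.062; 0 0 0.027 0 0 0 0.062; 0 0 0.026 0 0 0 0.062; 0 0 0.015 0 0 0 0.062; 0 0 0 0 0 0 0.062; 0 0 0 0 0 0 0.03; 0 0 0 0 0 0 0.03; 0 0 0 0 0 0 0.03; 0 0 0 0 0 0 0.03")

```text
time_s: 43.55
position: [0.6005, 0.2254, -0.0343]
tool_rot: [[-1.0, -0.016, 0.003], [-0.016, 1.0, 0.0], [-0.003, 0.0, -1.0]]
ft_force: [-0.4, -0.2, 6.8]
grip_width: 0.0439
gripper_force: 26.0
```

```bash
python3 - <<'E'
from h import *
st();place('C')
E
```

```text
t 43.55 p [ 0.6005  0.2254 -0.0343] yawY 90.9 z [ 0.003  0.    -1.   ] F [-0.4 -0.2  6.8] w 0.0439
0 0 -0.031 0 0 0 0.03; 0 0 -0.031 0 0 0 0.03; 0 0 -0.031 0 0 0 0.03; -0.0003 0 -0.0313 0 0.003 0 0.03; 0.007 -0.041 -0.001 0 0 0.01 0.03; 0.006 -0.041 -0.001 0 0 0.01 0.03; 0.006 -0.041 -0.001 0 0 0.01 0.03; 0.006 -0.041 -0.001 0 0 0.01 0.03; 0.005 -0.041 -0.001 0 0 0.01 0.03; 0.005 -0.041 -0.001 0 0 0.02 0.03; 0.004 -0.041 -0.001 0 0 0.01 0.03; 0.004 -0.041 -0.002 0 0 0.02 0.03

0.0023 -0.0408 -0.0011 0 0 0.011 0.03; 0 0 0 0 0 0 0.03; 0 0 0.027 0 0 0 0.03; 0 0 0.028 0 0 0 0.03; 0 0 0.027 0 0 0 0.03; -0.0001 0 0.028 0 0 0 0.03; 0 0 0.003 0 0 0 0.03; 0 0 0.003 0 0 0 0.03
```

Emit:
move_arm(plan="0 0 -0.031 0 0 0 0.03; 0 0 -0.031 0 0 0 0.03; 0 0 -0.031 0 0 0 0.03; 0 0 -0.032 0 0 0 0.03; 0.007 -0.041 -0.001 0 0 0.01 0.03; 0.006 -0.041 -0.001 0 0 0.01 0.03; 0.006 -0.041 -0.001 0 0 0.01 0.03; 0.006 -0.041 -0.001 0 0 0.01 0.03; 0.005 -0.041 -0.001 0 0 0.01 0.03; 0.005 -0.041 -0.001 0 0 0.02 0.03; 0.004 -0.041 -0.001 0 0 0.01 0.03; 0.004 -0.041 -0.002 0 0 0.02 0.03")

```text
time_s: 45.05
position: [0.5494, -0.1031, 0.0986]
tool_rot: [[-0.996, 0.084, 0.0], [0.084, 0.996, -0.0], [-0.0, -0.0, -1.0]]
ft_force: [0.4, -0.3, -0.2]
grip_width: 0.0436
gripper_force: 25.7
```

Emit:
move_arm(plan="0.0023 -0.0408 -0.001 0 0 0.011 0.03; 0 0 0 0 0 0 0.03; 0 0 0 0 0 0 0.03; 0 0 0 0 0 0 0.03")

```text
time_s: 45.55
position: [0.5441, -0.1413, 0.0993]
tool_rot: [[-0.996, 0.093, 0.0], [0.093, 0.996, 0.0], [-0.0, 0.0, -1.0]]
ft_force: [1.3, -0.4, 0.0]
grip_width: 0.044
gripper_force: 25.7
```

```bash
python3 - <<'E'
from h import *
st();plan([(*SL['C'],-.0175,84.6,.03,6)]);p,d=img('top');print(panels(p))
E
```

```text
t 45.55 p [ 0.5441 -0.1413  0.0993] yawY 84.6 z [ 0.  0. -1.] F [ 1.3 -0.4  0. ] w 0.044
0 0 0.019 0 0 0 0.03; 0 0 0.02 0 0 0 0.03; 0 0 0.019 0 0 0 0.03; 0 0 0.02 0 0 0 0.03; 0 0 0.019 0 0 0 0.03; -0.0008 -0.0009 0.0198 0 0 0.001 0.03

[(0.4666, 0.3646, -8.2, 61, 46, 0.0)]
```

Emit:
move_arm(plan="0 0 0.02 0 0 0 0.03; 0 0 0.02 0 0 0 0.03; 0 0 0.02 0 0 0 0.03; 0 0 0.02 0 0 0 0.03; 0 0 0.018 0 0 0 0.03; -0.001 -0.001 0.014 0 0 0 0.03; 0 0 0.004 0 0 0 0.03; 0 0 0 0 0 0 0.03; 0 0 0 0 0 0 0.062; 0 0 0 0 0 0 0.062; 0 0 0 0 0 0 0.062")

```text
time_s: 46.98
position: [0.5449, -0.1434, -0.0169]
tool_rot: [[-0.996, 0.095, -0.0], [0.095, 0.996, 0.0], [0.0, 0.0, -1.0]]
ft_force: [0.5, 0.1, -0.0]
grip_width: 0.062
gripper_force: 0.0
```

Emit:
move_arm(plan="0 0 -0.02 0 0 0 0.062; 0 0 -0.03 0 0 0 0.062; 0 0 -0.04 0 0 0 0.062; 0 0 -0.04 0 0 0 0.062; 0 0 0 0 0 0 0.062; 0 0 0 0 0 0 0.062")

```text
time_s: 47.72
position: [0.5444, -0.1432, 0.1123]
tool_rot: [[-0.996, 0.095, -0.001], [0.095, 0.996, 0.001], [0.001, 0.001, -1.0]]
ft_force: [-0.3, 0.9, 0.1]
grip_width: 0.062
gripper_force: 0.0
```

```bash
python3 - <<'E'
from h import *
p,d=img('top');print(panels(p));x,y,L=panels(p)[0][:3]
st();plan([(x,y,.05,L+90,.062,None),(x,y,.05,L+90,.062,1)],step=.05)
E
```

```text
[(0.4666, 0.3646, -8.2, 61, 46, 0.0)]
t 47.77 p [ 0.5443 -0.1431  0.112 ] yawY 84.6 z [-0.002  0.001 -1.   ] F [ 0.2 -0.3  0.1] w 0.0623
0.011 0.045 0.006 0 0 0 0.062; 0.011 0.045 0.006 0 0 0 0.062; 0.011 0.045 0.006 0 0 0.01 0.062; 0.012 0.045 0.006 0 0 0 0.062; 0.012 0.045 0.006 0 0 0.01 0.062; 0.012 0.045 0.005 0 0 0 0.062; 0.013 0.045 0.006 0 0 0.01 0.062; 0.013 0.045 0.005 0 0 0 0.062; 0.013 0.045 0.006 0 0 0.01 0.062; 0.013 0.045 0.005 0 0 0 0.062; 0.0133 0.0456 0.0057 0.001 -0.002 0.008 0.062; 0 0 0 0 0 0 0.062
```

Emit:
move_arm(plan="0.011 0.045 0.006 0 0 0 0.062; 0.011 0.045 0.006 0 0 0 0.062; 0.011 0.045 0.006 0 0 0.01 0.062; 0.012 0.045 0.006 0 0 0 0.062; 0.012 0.045 0.006 0 0 0.01 0.062; 0.012 0.045 0.005 0 0 0 0.062; 0.013 0.045 0.006 0 0 0.01 0.062; 0.013 0.045 0.005 0 0 0 0.062; 0.013 0.045 0.006 0 0 0.01 0.062; 0.013 0.045 0.005 0 0 0 0.062; 0.0133 0.0456 0.0057 0 0 0.008 0.062; 0 0 0 0 0 0 0.062")

```text
time_s: 49.28
position: [0.4656, 0.3663, 0.0485]
tool_rot: [[-0.99, 0.139, -0.003], [0.139, 0.99, -0.001], [0.003, -0.001, -1.0]]
ft_force: [0.0, -0.5, 0.2]
grip_width: 0.0617
gripper_force: 0.0
```

```bash
python3 - <<'E'
from h import *
p,d=img('scene')
print([(np.round(r['extent']),round(r['conf'],2)) for r in recognise('scene','panel_1')],pix('scene',(.4666,.3646,.006)))
st();x,y,L=.4666,.3646,-8.2;plan([(x,y,.05,L+90,.062,1),(x,y,-.039,L+90,.062,4)])
p,d=img('top');print('dr',panels(p,z=.028,roi=(195,280,352,456)))
E
```

```text
[(array([267., 232.,  22.,  25.]), 0.74), (array([448., 256.,  20.,  22.]), 0.62), (array([342., 205.,  19.,  12.]), 0.62), (array([224., 239.,  28.,  24.]), 0.59), (array([258., 252.,  17.,  19.]), 0.56), (array([378., 206.,  28.,  15.]), 0.48)] [449.39949145 256.81043453]
t 49.38 p [0.4668 0.3639 0.0493] yawY 81.9 z [-0.002 -0.001 -1.   ] F [ 1.  -0.   0.1] w 0.062
0.0002 0.0007 -0.0007 -0.002 -0.002 0.001 0.062; 0 0 0.022 0 0 0 0.062; 0 0 0.022 0 0 0 0.062; 0 0 0.022 0 0 0 0.062; 0.0001 -0.0001 0.023 0 0 0 0.062

dr [(0.5461, -0.1431, -4.8, 59, 45, 0.64), (0.619, -0.1495, -5.9, 60, 46, 0.63), (0.6785, -0.2073, 89.3, 244, 19, 0.0), (0.6095, -0.2523, -5.3, 60, 45, 0.63)]
```

Emit:
move_arm(plan="0 0.001 0 0 0 0 0.062; 0 0 0.022 0 0 0 0.062; 0 0 0.022 0 0 0 0.062; 0 0 0.022 0 0 0 0.062; 0 0 0.022 0 0 0 0.062; 0 0 0 0 0 0 0.062; 0 0 0 0 0 0 0.03; 0 0 0 0 0 0 0.03; 0 0 0 0 0 0 0.03; 0 0 0 0 0 0 0.03")

```text
time_s: 50.68
position: [0.4683, 0.3654, -0.0363]
tool_rot: [[-0.99, 0.142, 0.002], [0.142, 0.99, 0.001], [-0.002, 0.001, -1.0]]
ft_force: [0.3, -2.0, 6.3]
grip_width: 0.0436
gripper_force: 26.2
```

```bash
python3 - <<'E'
from h import *
st();drop()
E
```

```text
t 50.67 p [ 0.4683  0.3654 -0.0363] yawY 81.8 z [ 0.002  0.001 -1.   ] F [ 0.3 -2.   6.3] w 0.0436
0 0 -0.039 0 0 0 0.03; 0 0 -0.039 0 0 0 0.03; -0.0002 0.0001 -0.0383 0.001 0.002 0 0.03; -0.039 -0.022 -0.001 0 0 -0.04 0.03; -0.038 -0.024 -0.001 0 0 -0.04 0.03; -0.037 -0.026 -0.001 0 0 -0.03 0.03; -0.036 -0.027 -0.001 0 0 -0.04 0.03; -0.0343 -0.0276 -0.001 0 0 -0.031 0.03; 0 0 0 0 0 0 0.03; 0 0 0.021 0 0 0 0.03

[0.64401011 0.22646813] 0.064
```

Emit:
move_arm(plan="0 0 -0.039 0 0 0 0.03; 0 0 -0.039 0 0 0 0.03; 0 0 -0.04 0 0 0 0.03; -0.039 -0.022 -0.001 0 0 -0.04 0.03; -0.038 -0.024 -0.001 0 0 -0.04 0.03; -0.037 -0.026 -0.001 0 0 -0.03 0.03; -0.036 -0.027 -0.001 0 0 -0.04 0.03; -0.0343 -0.0276 -0.001 0 0 -0.031 0.03; 0 0 0 0 0 0 0.03; 0 0 0 0 0 0 0.03; 0 0 0 0 0 0 0.03")

```text
time_s: 52.05
position: [0.6424, 0.2273, 0.0857]
tool_rot: [[-0.999, -0.039, -0.0], [-0.039, 0.999, 0.0], [0.0, 0.0, -1.0]]
ft_force: [-0.3, 0.4, -0.7]
grip_width: 0.0438
gripper_force: 25.7
```

```bash
python3 - <<'E'
from h import *
st();plan([(.645,.2265,.065,92.2,.03,3)])
E
```

```text
t 52.05 p [0.6424 0.2273 0.0857] yawY 92.3 z [-0.  0. -1.] F [-0.3  0.4 -0.7] w 0.0438
-0.001 0 0.007 0 0 0 0.03; -0.001 0 0.007 0 0 0 0.03; -0.0006 -0.0009 0.0067 0 0 0.001 0.03
```

Emit:
move_arm(plan="-0.001 0 0.007 0 0 0 0.03; -0.001 0 0.007 0 0 0 0.03; -0.0006 -0.001 0.006 0 0 0 0.03; 0 0 0 0 0 0 0.03; 0 0 0 0 0 0 0.03; 0 0 0 0 0 0 0.085; 0 0 0 0 0 0 0.085; 0 0 0 0 0 0 0.085; 0 0 -0.03 0 0 0 0.085; 0 0 -0.04 0 0 0 0.085; 0.05 0 -0.04 0 0 0 0.085")

```text
time_s: 53.42
position: [0.5982, 0.2231, 0.1748]
tool_rot: [[-0.999, -0.037, 0.001], [-0.037, 0.999, 0.0], [-0.001, 0.0, -1.0]]
ft_force: [-0.0, -0.3, 0.4]
grip_width: 0.085
gripper_force: 0.0
```

Emit:
move_arm(plan="0.06 -0.04 0 0 0 0 0.062; 0.06 -0.04 0 0 0 0 0.062; 0.05 -0.04 0 0 0 0 0.062; 0 0 0 0 0 0 0.062; 0 0 0 0 0 0 0.062")

```text
time_s: 54.05
position: [0.4493, 0.1095, 0.1751]
tool_rot: [[-0.999, -0.038, 0.002], [-0.038, 0.999, 0.0], [-0.002, 0.0, -1.0]]
ft_force: [1.1, 0.1, 0.3]
grip_width: 0.0618
gripper_force: 0.0
```

```bash
python3 - <<'E'
from h import *
p,d=img('top','t8.png');print(panels(p))
M=panels(p,z=.009,roi=(208,262,170,300));print('mat',M)
st()
if M:
  x,y,L=M[0][:3]; plan([(x,y,.06,L+90,.062,None)],step=.05)
E
```

```text
[]
mat [(0.6016, 0.223, 0.9, 60, 45, 0.62)]
t 54.1 p [0.4495 0.1097 0.1749] yawY 92.2 z [ 0.001  0.    -1.   ] F [ 0.1 -0.2  0.1] w 0.062
-0.031 0.021 0.023 0 0 0 0.062; -0.031 0.022 0.023 0 0 0.01 0.062; -0.031 0.022 0.023 0 0 0 0.062; -0.031 0.022 0.023 0 0 0.01 0.062; -0.0313 0.0216 0.0231 0 0.001 0.003 0.062
```

Emit:
move_arm(plan="-0.031 0.021 0.023 0 0 0 0.062; -0.031 0.022 0.023 0 0 0.01 0.062; -0.031 0.022 0.023 0 0 0 0.062; -0.031 0.022 0.023 0 0 0.01 0.062; -0.0313 0.0216 0.0231 0 0 0.003 0.062; 0 0 0 0 0 0 0.062; 0 0 0 0 0 0 0.062; 0 0 0 0 0 0 0.062")

```text
time_s: 55.1
position: [0.6005, 0.2226, 0.0604]
tool_rot: [[-1.0, -0.015, 0.001], [-0.015, 1.0, 0.0], [-0.001, 0.0, -1.0]]
ft_force: [-0.4, -0.1, -0.6]
grip_width: 0.0623
gripper_force: 0.0
```

```bash
python3 - <<'E'
from h import *
st();pickm(.6016,.223,.9)
E
```

```text
t 55.1 p [0.6005 0.2226 0.0604] yawY 90.9 z [ 0.001  0.    -1.   ] F [-0.4 -0.1 -0.6] w 0.0623
-0.0011 0.0004 0.0004 0 0.001 -0.001 0.062; 0 0 0 0 0 0 0.062; 0 0 0.027 0 0 0 0.062; 0 0 0.026 0 0 0 0.062; 0.0001 0 0.027 0 0 0 0.062; 0 0 0.016 0 0 0 0.062; 0 0 0 0 0 0 0.03; 0 0 0 0 0 0 0.03; 0 0 0 0 0 0 0.03; 0 0 0 0 0 0 0.03
```

Emit:
move_arm(plan="-0.001 0 0 0 0 0 0.062; 0 0 0.027 0 0 0 0.062; 0 0 0.027 0 0 0 0.062; 0 0 0.026 0 0 0 0.062; 0 0 0.016 0 0 0 0.062; 0 0 0 0 0 0 0.062; 0 0 0 0 0 0 0.03; 0 0 0 0 0 0 0.03; 0 0 0 0 0 0 0.03; 0 0 0 0 0 0 0.03")

```text
time_s: 56.35
position: [0.6023, 0.2228, -0.0351]
tool_rot: [[-1.0, -0.015, 0.003], [-0.015, 1.0, 0.0], [-0.003, 0.0, -1.0]]
ft_force: [-0.4, 0.1, 7.1]
grip_width: 0.0444
gripper_force: 26.0
```

```bash
python3 - <<'E'
from h import *
st();place('D')
E
```

```text
t 56.35 p [ 0.6023  0.2228 -0.0351] yawY 90.9 z [ 0.003  0.    -1.   ] F [-0.4  0.1  7.1] w 0.0444
0 0 -0.031 0 0 0 0.03; 0 0 -0.031 0 0 0 0.03; 0 0 -0.032 0 0 0 0.03; -0.0003 0 -0.0311 0 0.003 0 0.03; 0.007 -0.042 -0.001 0 0 0.01 0.03; 0.006 -0.043 -0.001 0 0 0.01 0.03; 0.006 -0.043 -0.001 0 0 0.01 0.03; 0.005 -0.043 -0.001 0 0 0.01 0.03; 0.005 -0.043 -0.001 0 0 0.01 0.03; 0.005 -0.043 -0.001 0 0 0.01 0.03; 0.004 -0.043 -0.001 0 0 0.01 0.03; 0.004 -0.043 -0.001 0 0 0.01 0.03

0.003 -0.042 -0.001 0 0 0.01 0.03; 0.003 -0.043 -0.001 0 0 0.01 0.03; 0.0029 -0.0424 -0.0002 0 0 0.009 0.03; 0 0 0 0 0 0 0.03; 0 0 0.028 0 0 0 0.03; 0 0 0.027 0 0 0 0.03; 0 0 0.028 0 0 0 0.03; 0 0 0.027 0 0 0 0.03; 0 0 0.003 0 0 0 0.03; 0 0 0.003 0 0 0 0.03
```

Emit:
move_arm(plan="0 0 -0.031 0 0 0 0.03; 0 0 -0.031 0 0 0 0.03; 0 0 -0.032 0 0 0 0.03; 0 0 -0.032 0 0 0 0.03; 0.007 -0.042 -0.001 0 0 0.01 0.03; 0.006 -0.043 -0.001 0 0 0.01 0.03; 0.006 -0.043 -0.001 0 0 0.01 0.03; 0.005 -0.043 -0.001 0 0 0.01 0.03; 0.005 -0.043 -0.001 0 0 0.01 0.03; 0.005 -0.043 -0.001 0 0 0.01 0.03; 0.004 -0.043 -0.001 0 0 0.01 0.03; 0.004 -0.043 -0.001 0 0 0.01 0.03")

```text
time_s: 57.85
position: [0.5524, -0.1208, 0.0978]
tool_rot: [[-0.998, 0.065, 0.0], [0.065, 0.998, -0.0], [-0.0, -0.0, -1.0]]
ft_force: [0.5, 0.4, -0.4]
grip_width: 0.0439
gripper_force: 25.7
```

Emit:
move_arm(plan="0.003 -0.042 -0.001 0 0 0.01 0.03; 0.003 -0.043 -0.001 0 0 0.01 0.03; 0.0029 -0.0424 0 0 0 0.009 0.03; 0 0 0 0 0 0 0.03; 0 0 0 0 0 0 0.03; 0 0 0 0 0 0 0.03")

```text
time_s: 58.6
position: [0.5345, -0.2447, 0.0996]
tool_rot: [[-0.996, 0.092, -0.0], [0.092, 0.996, 0.0], [0.0, 0.0, -1.0]]
ft_force: [-0.3, 0.0, -0.9]
grip_width: 0.0445
gripper_force: 25.7
```

```bash
python3 - <<'E'
from h import *
st();plan([(.5365,-.2458,-.0175,84.6,.03,6)])
E
```

```text
t 58.6 p [ 0.5345 -0.2447  0.0996] yawY 84.7 z [-0.  0. -1.] F [-0.3  0.  -0.9] w 0.0445
0 0 0.02 0 0 0 0.03; 0 0 0.019 0 0 0 0.03; -0.001 0 0.02 0 0 0 0.03; 0 0 0.019 0 0 0 0.03; -0.001 0 0.02 0 0 0 0.03; -0.0001 -0.0009 0.0191 0 0 0.002 0.03
```

Emit:
move_arm(plan="0 0 0.02 0 0 0 0.03; 0 0 0.02 0 0 0 0.03; -0.001 0 0.02 0 0 0 0.03; 0 0 0.02 0 0 0 0.03; -0.001 0 0.018 0 0 0 0.03; 0 -0.001 0.014 0 0 0 0.03; 0 0 0.004 0 0 0 0.03; 0 0 0 0 0 0 0.03; 0 0 0 0 0 0 0.062; 0 0 0 0 0 0 0.062; 0 0 0 0 0 0 0.062")

```text
time_s: 59.98
position: [0.5362, -0.2471, -0.0165]
tool_rot: [[-0.996, 0.094, 0.0], [0.094, 0.996, -0.0], [-0.0, -0.0, -1.0]]
ft_force: [-0.0, 0.7, 0.0]
grip_width: 0.0621
gripper_force: 0.0
```

Emit:
move_arm(plan="0 0 -0.02 0 0 0 0.062; 0 0 -0.03 0 0 0 0.062; 0 0 -0.04 0 0 0 0.062; 0 0 -0.04 0 0 0 0; 0.04 0.025 0 0 0 0 0; 0.04 0.025 0 0 0 0 0; 0.04 0 0 0 0 0 0; 0 0 0 0 0 0 0; 0 0 0 0 0 0 0")

```text
time_s: 61.1
position: [0.4221, -0.1865, 0.1138]
tool_rot: [[-0.996, 0.094, 0.001], [0.094, 0.996, -0.001], [-0.001, -0.001, -1.0]]
ft_force: [-0.1, 0.4, 0.4]
grip_width: 0.0001
gripper_force: 0.0
```

```bash
python3 - <<'E'
from h import *
st();p,d=img('top','t9.png')
print('dr',panels(p,z=.028,roi=(195,280,352,456)));print(panels(p))
b=cv2.cvtColor(p,cv2.COLOR_RGB2BGR)
cv2.imwrite('pics/t9c.png',cv2.resize(b[180:380,330:480],None,fx=3,fy=3,interpolation=cv2.INTER_CUBIC))
plan([(.4235,-.1827,.06,84.6,0,None),(.4235,-.1827,-.006,84.6,0,3)])
E
```

```text
t 61.1 p [ 0.4221 -0.1865  0.1138] yawY 84.6 z [ 0.001 -0.001 -1.   ] F [-0.1  0.4  0.4] w 0.0001
dr [(0.5473, -0.1433, -4.4, 58, 45, 0.65), (0.6199, -0.1493, -4.7, 60, 45, 0.63), (0.6785, -0.2073, 89.3, 244, 19, 0.0), (0.5387, -0.2461, -2.6, 54, 44, 0.63), (0.6104, -0.2524, -5.5, 60, 46, 0.63)]
[]
0 0.002 0.027 0 0 0 0; -0.0008 0.002 0.0266 0 0.001 0 0; 0 0 0.022 0 0 0 0; 0 0 0.022 0 0 0 0; 0 0 0.022 0 0 0 0
```

View pics/t9c.png

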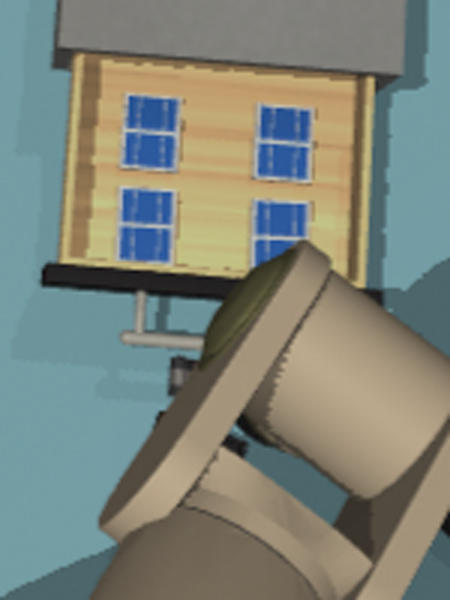

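All four panels lie cells-up in the drawer: (380,224), (424,227), (379,255) and (423,257), the last partly hidden by the wrist. Now close it by pushing on the bar.

Emit:
move_arm(plan="0 0.002 0.027 0 0 0 0; 0 0.002 0.027 0 0 0 0; 0 0 0.022 0 0 0 0; 0 0 0.022 0 0 0 0; 0 0 0.02 0 0 0 0; 0 0 0 0 0 0 0")

```text
time_s: 61.9
position: [0.4219, -0.1819, -0.0057]
tool_rot: [[-0.996, 0.093, -0.002], [0.093, 0.996, 0.002], [0.002, 0.001, -1.0]]
ft_force: [-1.0, -0.1, -0.2]
grip_width: -0.0001
gripper_force: 0.0
```

Emit:
move_arm(plan="-0.004 0 0 0 0 0 0; -0.004 0 0 0 0 0 0; -0.004 0 0 0 0 0 0; -0.006 0 0 0 0 0 0; -0.01 0 0 0 0 0 0; -0.01 0 0 0 0 0 0; -0.01 0 0 0 0 0 0; -0.01 0 0 0 0 0 0")

```text
time_s: 62.9
position: [0.4802, -0.1875, -0.0046]
tool_rot: [[-0.996, 0.094, -0.0], [0.094, 0.996, 0.0], [0.0, 0.0, -1.0]]
ft_force: [-1.5, 0.2, -0.3]
grip_width: 0.0002
gripper_force: 0.7
```

Emit:
move_arm(plan="-0.01 0 0 0 0 0 0; -0.01 0 0 0 0 0 0; -0.01 0 0 0 0 0 0; -0.01 0 0 0 0 0 0; -0.01 0 0 0 0 0 0; -0.01 0 0 0 0 0 0; -0.01 0 0 0 0 0 0; -0.01 0 0 0 0 0 0; -0.01 0 0 0 0 0 0; -0.008 0 0 0 0 0 0; -0.005 0 0 0 0 0 0; 0 0 0 0 0 0 0")

```text
time_s: 64.4
position: [0.5825, -0.1972, -0.0046]
tool_rot: [[-0.996, 0.094, 0.001], [0.094, 0.996, -0.0], [-0.001, -0.0, -1.0]]
ft_force: [-1.4, 0.1, 0.5]
grip_width: 0.0002
gripper_force: 0.0
```

Emit:
move_arm(plan="-0.004 0 0 0 0 0 0; -0.003 0 0 0 0 0 0; -0.002 0 0 0 0 0 0; 0 0 0 0 0 0 0")

```text
time_s: 64.9
position: [0.5913, -0.198, -0.0045]
tool_rot: [[-0.996, 0.094, 0.0], [0.094, 0.996, -0.0], [-0.0, -0.0, -1.0]]
ft_force: [-0.3, -0.6, -0.3]
grip_width: 0.0
gripper_force: 0.0
```

```bash
python3 - <<'E'
from h import *
st();p,d=img('scene')
print([pix('scene',X).round(1) for X in((.6157,-.2,.041),(.6214,-.137,.041),(.6086,-.264,.041))],[(np.round(r['pixel'],1),r['conf']) for r in pinpoint('scene','cab_drawer0_handle')])
E
```

```text
t 64.9 p [ 0.5913 -0.198  -0.0045] yawY 84.6 z [ 0. -0. -1.] F [-0.3 -0.6 -0.3] w 0.0
[array([238.4, 242.6]), array([258.9, 250. ]), array([218.3, 234.9])] [(array([239.5, 237.7]), 0.58)]
```

Emit:
move_arm(plan="-0.002 0 0 0 0 0 0; -0.002 0 0 0 0 0 0; 0 0 0 0 0 0 0")

```text
time_s: 65.38
position: [0.5953, -0.1984, -0.0045]
tool_rot: [[-0.996, 0.094, 0.0], [0.094, 0.996, -0.0], [-0.0, -0.0, -1.0]]
ft_force: [-0.4, -0.4, 0.5]
grip_width: 0.0
gripper_force: 0.0
```

Emit:
move_arm(plan="-0.002 0 0 0 0 0 0; -0.001 0 0 0 0 0 0; 0 0 0 0 0 0 0")

```text
time_s: 65.75
position: [0.5982, -0.1987, -0.0045]
tool_rot: [[-0.996, 0.094, 0.0], [0.094, 0.996, -0.0], [-0.0, -0.0, -1.0]]
ft_force: [-0.2, -0.1, -0.3]
grip_width: 0.0002
gripper_force: 0.0
```

Emit:
move_arm(plan="-0.002 0 0 0 0 0 0; 0 0 0 0 0 0 0")

```text
time_s: 66.0
position: [0.5989, -0.1987, -0.0046]
tool_rot: [[-0.996, 0.094, -0.003], [0.094, 0.996, 0.001], [0.003, 0.0, -1.0]]
ft_force: [-5.7, 0.0, 3.2]
grip_width: -0.0002
gripper_force: 3.0
```

Contact with the shut stop is building; one more nudge to seat it.

Emit:
move_arm(plan="-0.001 0 0 0 0 0 0; -0.001 0 0 0 0 0 0; 0 0 0 0 0 0 0")

```text
time_s: 66.38
position: [0.5989, -0.1986, -0.0047]
tool_rot: [[-0.996, 0.094, -0.007], [0.094, 0.996, 0.002], [0.007, 0.001, -1.0]]
ft_force: [-14.9, 0.4, 7.6]
grip_width: 0.0
gripper_force: 7.4
```

Emit:
move_arm(plan="0.006 0 0 0 0 0 0; 0.01 0 0 0 0 0 0; 0.01 0 0 0 0 0 0; 0 0 -0.03 0 0 0 0; 0 0 -0.04 0 0 0 0; 0 0 -0.05 0 0 0 0; 0.05 0 -0.03 0 0 0 0; 0.06 0 0 0 0 0 0; 0.06 0 0 0 0 0 0; 0 0 0 0 0 0 0; 0 0 0 0 0 0 0")

```text
time_s: 67.75
position: [0.4072, -0.181, 0.1459]
tool_rot: [[-0.996, 0.094, 0.001], [0.094, 0.996, -0.001], [-0.002, -0.001, -1.0]]
ft_force: [1.6, -0.4, 0.2]
grip_width: 0.0001
gripper_force: 0.0
```

```bash
python3 - <<'E'
from h import *
st();p,d=img('top','t10.png');img('scene','s10.png')
a=cv2.imread('pics/t0.png').astype(int);b=cv2.imread('pics/t10.png').astype(int)
D=(np.abs(a-b).sum(2)>90).astype(np.uint8)
for c in cv2.findContours(D,cv2.RETR_EXTERNAL,cv2.CHAIN_APPROX_SIMPLE)[0]:
    if cv2.contourArea(c)>60: print(cv2.boundingRect(c))
hsv=cv2.cvtColor(p,cv2.COLOR_RGB2GRAY).astype(int)
for im,n in((cv2.imread('pics/t0.png',0),'t0'),(cv2.imread('pics/t10.png',0),'t10')):
  print(n,[int(im[r,384]) for r in range(208,236)]);print([int(im[r,372:440:1].mean()) for r in range(216,232)])
E
```

```text
t 67.75 p [ 0.4072 -0.181   0.1459] yawY 84.6 z [ 0.001 -0.001 -1.   ] F [ 1.6 -0.4  0.2] w 0.0001
(586, 446, 54, 34)
(151, 279, 25, 27)
(282, 273, 28, 25)
(239, 271, 27, 30)
(189, 270, 29, 25)
(147, 268, 493, 212)
t0 [16, 13, 55, 136, 136, 137, 136, 137, 137, 136, 137, 137, 136, 131, 155, 162, 137, 104, 95, 136, 137, 136, 137, 137, 136, 137, 137, 137]
[131, 131, 131, 132, 130, 129, 134, 137, 137, 135, 126, 119, 117, 121, 130, 136]
t10 [14, 19, 60, 136, 135, 136, 136, 135, 136, 136, 136, 134, 123, 130, 155, 156, 127, 85, 93, 136, 136, 136, 136, 136, 136, 135, 136, 136]
[129, 130, 130, 131, 129, 130, 134, 137, 136, 133, 122, 116, 116, 125, 133, 135]
```

View pics/s10.png

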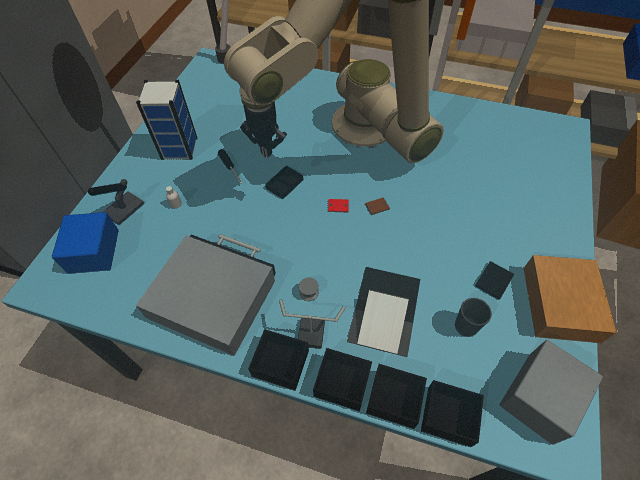

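The scene view shows the drawer shut, with its handle at (239,242) where it was at the start. The panels are gone from the bench, the bystanders haven't moved, and the robot is touching nothing. Handing in.

```bash
python3 -c "
from h import *
print(env.close_job())"
```

```text
the job is handed in; nothing more can be done
None
```

The job is handed in: I pulled the drawer out to its stop, put all four panels in it cells-up (three flipped on the ramp), and pushed it shut with the other things left where they were; the verdict came back as `None`, so I can't confirm how it was judged.

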